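Unlock, load and lock the carrier bar with the square key

TASK

First unlock the carrier: take the square-ended key from its wooden stand, push its tip down into the square recess of the lock at the end of the bar and turn it anticlockwise (seen from above) as far as it goes. Then lay every loose aluminium block across the carrier's narrow raised steel bar, each square to the bar and balanced at its middle, anywhere along it. When all of them rest there, turn the lock clockwise to its stop with the key and put the key back upright and fully home in its stand; turn the lock only with the key, and leave the other parts on the bench where they are.

Things in the scene. Friction and masses are not known exactly. Their poses are not given: they have to be found in the camera images.
- block0: one of up to four identical plain aluminium blocks with three dark bores, 54 x 32 x 24 mm, about 0.12 kg, lying flat on the bench in front of the bar at the start; top and underside alike. Origin at its centre; x along its 54 mm length, y along its 32 mm width, z along its 24 mm thickness
- block1: one of up to four identical plain aluminium blocks with three dark bores, 54 x 32 x 24 mm, about 0.12 kg, lying flat on the bench in front of the bar at the start; top and underside alike. Origin at its centre; x along its 54 mm length, y along its 32 mm width, z along its 24 mm thickness
- block2: one of up to four identical plain aluminium blocks with three dark bores, 54 x 32 x 24 mm, about 0.12 kg, lying flat on the bench in front of the bar at the start; top and underside alike. Origin at its centre; x along its 54 mm length, y along its 32 mm width, z along its 24 mm thickness
- block3: one of up to four identical plain aluminium blocks with three dark bores, 54 x 32 x 24 mm, about 0.12 kg, lying flat on the bench in front of the bar at the start; top and underside alike. Origin at its centre; x along its 54 mm length, y along its 32 mm width, z along its 24 mm thickness
- bar_mid (a point): middle of the top face of the carrier's steel bar, 45 mm above the bench. x is level across the bar, y along it, z up. The bar is a fixed solid wall 20 mm thick (x) and 300 mm long (y), the lock housing stands beyond its -y end
- lock_mouth (a point): centre of the recess mouth in the top of the lock, 200 mm from bar_mid towards the bar's -y, 50 mm above the bench; turns with the lock: x and y square to the recess's sides, z up. Recess 14 mm square, 18 mm deep. The lock is a dark steel piece 32 mm square with a tongue reaching 42 mm from the axis, captive in a fixed grey housing 56 mm square, 46 mm high, that hides its sides
- lock (a joint): turn of the lock about its vertical axis in rad: grows clockwise seen from above, from a stop at 0 (unlocked) to a stop at 1.2 (locked, tongue pointing at the bar); starts between 0.98 and 1.2; friction of 0.12 N m holds it where it is left
- key: the key, 88 mm tall, about 0.16 kg. Origin at the middle of its tip's end, z up the stem. From there: square end 12 x 12 mm, 20 mm long, its first 6 mm a round taper from 7 to 12 mm; round stem 16 mm thick to z = 46 mm; collar 28 mm wide to z = 52 mm; black handle 48 mm (x) by 18 mm (y), z = 52 to 88 mm. The square's sides are square to x and y
- key_tip (a point): the middle of the end of the key's tip (the origin of the key), same axes
- stand_mouth (a point): centre of the hole's mouth in the top of the fixed wooden stand, a 60 mm square block 52 mm high; z up, x and y along its sides. The hole is 20 mm square, 51 mm deep; fully home the key hangs upright by its collar on the rim, tip 46 mm below the mouth, in any yaw
- slug: leave alone: a dark steel disc 44 mm in diameter, 22 mm high, near the left end of the blocks and the bar; origin at its underside, centre
- sleeve: leave alone: an upright dark steel tube 48 mm wide, 60 mm high, on the left; origin at its underside, centre
- elbow: leave alone: a dark steel pipe elbow of 36 mm diameter lying on the right; origin at its underside, its bends reach 70 mm from there
There are look-alikes about, which are no part of the job. There is more than one size of the key; the one meant has the size given above.

How it is judged:
By the outcome, as a careful person would: the job done as asked, in the order asked, and still so for the second after the job is handed in, with the robot touching nothing.
Of block0, block1, block2, block3 only 2 to 4 are there at a start; the rules pass over those that are not, and their reading is None.
At some moment in a run one of block0, block1, block2, block3 may be knocked a few centimetres aside while the robot is not near it.
It also fails if it takes over 210 s, if anything falls off the work surface, if the arm or the gripper's body presses on something with over 40 N, if the wrist force passes 120 N, or if a joint passes its speed limit or range.

ROBOT

A 6-joint arm with a two-finger parallel gripper is mounted at the origin on the work surface. World frame = base frame: x ahead of the robot, y to its left, z up, the work surface at z = 0. Lengths are in m, angles in rad, forces in N, time in s.
With the tool pointing down it reaches from about 0.425 to 0.95 m from the base axis. Payload 3.5 kg.
Tool frame: the origin (TCP) lies on the centre line of the jaws, within the pads' length; the fingertips stand 19 mm ahead of it and the grasp point (between the pads) is the TCP; z points along the fingers, y is the line along which they close (so a half turn about z gives the same grasp; the last joint's range is limited). The gripper opens to 85 mm and grips with 20 to 120 N. Pads are 22 mm wide; open, the fingers measure 114 mm over their backs; the gripper's body (76 mm by 85 mm) begins 54 mm behind the grasp point. The pads swing forward as they close: fully open they stand 13 mm farther back than shut.
Start: joints at [-1.419, 0.286, 1.577, -0, 1.279, -0.15], TCP at [0.201, -0.644, 0.25] pointing down, gripper open.
Joint ranges: [-2.77, 2.77], [-0.9, 2.22], [0.21, 2.48], [-1.53, 4.67], [0.24, 2.81], [-2.84, 2.84]. Speed limits (rad/s): [2.79, 2.79, 3.14, 3.14, 3.14, 3.14].

INTERFACE

Orientations are given as a unit quaternion [x, y, z, w].
In Python, from plant import ctrl, imaging gives the robot as it stands. The module is installed in compiled form; this text tells all that it offers.
- The arm moves only by the shell command python3 -m handwheel 'ROWS' [OPENING] [FORCE]. ROWS is JSON, one flat list of numbers, 6 for each row, row after row: the shift along the world's x, y, z in units of 150 mm (1.0 is 150 mm), then the turn, a rotation vector about the world's x, y, z in units of 90 degrees (1.0 is 90 degrees). In form: [tx, ty, tz, rx, ry, rz, tx, ty, tz, rx, ry, rz, ...]. A call has 1 to 5 rows; each row shifts and turns the commanded pose from where the row before left it; what a row does not reach is not made up. A row lasts 1/12 s, in which the tool goes at most 41.7 mm and 7.16 degrees, less where a joint would pass 70% of its speed; a pose out of reach is approached as far as the arm can. A call with a number of a shift or a turn outside -1 to 1 is refused whole. A call with a gripper value outside its range is refused whole. OPENING is the opening, from 0 (shut) to 1 (fully open), set as the call begins (- or left out, the last holds). The fingers move at their own pace and stop on an object; FORCE is the grip in N (left out, the last holds). Time passes only in rows, so rows that do not move let the fingers close. It gives the time, the measured TCP pose, the force, the opening and the grip force at its end, in the units of the state.
- ctrl.get_state(): the state, without advancing time (a new reading comes with each control period).
- imaging.read_camera(name): name is "scene" or "top"; returns (picture, depth): 384x512x3 uint8, blue, green, red; 384x512 float32, m along the optical axis (not along the pixel's ray), 0 where there is no reading.
- imaging.get_calibration(name): a dict with "fovy" (degrees; the focal length in pixels is half the picture's height over the tangent of half this angle, whatever the lens; pixels are square), "cx", "cy" (the principal point, pixels), "R" (3x3) and "t" (3): a world point X has camera coordinates R X + t. Camera axes: x right, y down, z forward; pixel columns grow to the right and rows downward; lengths in m; the calibration is good to about 2 mm. A picture is of the moment at which its call begins. get_calibration takes no time and is no camera call.
- ctrl.sign_off(): hands the job in; it is judged then, once.
The state is a dict: "time": time; "qpos": joint angles; "dq": joint speeds; "joint_efforts": joint torques, N m; "eef_pos": TCP position; "tcp_rot": TCP orientation; "contact_force": force on the tool from outside, world axes, zero at the start; "wrist_torque": the same for the moment, N m; "opening": opening from 0.0 (shut) to 1.0 (fully open); "finger_force": force on a finger pad.
Only numpy, scipy, OpenCV 4.12 (cv2) and the standard library are available. Lean on these libraries where they do the work, as an engineer would, in place of code of your own. Each camera call takes 0.05 s, during which the arm holds its last target. There are 200 camera calls.

## Working session

There is one attempt and no reset: what is moved stays moved. The work goes in short steps, Python scripts to look and compute and a shell command to move; the robot and the scene stay as the last step left them, time stands still between calls to the robot, and variables do not carry over. Pictures are saved under pics/ and viewed, at most 14 in all, crops included, and the job is handed in when it is done.

```bash
mkdir -p pics
cat > h.py <<'E'
import numpy as np,cv2
from plant import ctrl,imaging
def cam(n):
    im,d=imaging.read_camera(n);c=imaging.get_calibration(n)
    f=im.shape[0]/2/np.tan(np.radians(c["fovy"])/2)
    return im,d,c,f
def onplane(c,f,uv,z):
    uv=np.atleast_2d(uv).astype(float)
    r=np.c_[(uv[:,0]-c["cx"])/f,(uv[:,1]-c["cy"])/f,np.ones(len(uv))]
    R=np.array(c["R"]);t=np.array(c["t"]);o=-R.T@t;w=r@R
    return o+w*((z-o[2])/w[:,2])[:,None]
def proj(c,f,X):
    p=np.atleast_2d(X)@np.array(c["R"]).T+np.array(c["t"])
    return np.c_[c["cx"]+f*p[:,0]/p[:,2],c["cy"]+f*p[:,1]/p[:,2]]
def cloud(d,c,f):
    v,u=np.mgrid[:d.shape[0],:d.shape[1]]
    P=np.stack([(u-c["cx"])/f*d,(v-c["cy"])/f*d,d],-1)
    return (P-np.array(c["t"]))@np.array(c["R"])
E
python3 - <<'E'
from h import *
for n in("scene","top"):
    im,d,c,f=cam(n);print(n,f,c)
    cv2.imwrite(f"pics/{n}0.png",im if 0 else cv2.resize(im,(800,600)))
    np.savez(f"{n}0.npz",im=im,d=d)
print(ctrl.get_state())
E
```

```text
scene 475.1392917590301 {'fovy': 44.00648208545365, 'cx': 253.00581803830997, 'cy': 185.80725323815815, 'R': array([[ 0.80063333,  0.5989169 ,  0.01687684],
       [ 0.45410103, -0.58818582, -0.66920079],
       [-0.39086894,  0.54344825, -0.74288995]]), 't': array([-0.40091812, -0.19336731,  1.58196547])}
top 366.19851147536804 {'fovy': 55.336565772341274, 'cx': 260.23267815984786, 'cy': 188.55132631567832, 'R': array([[ 0.01127847, -0.99968504,  0.02241915],
       [-0.99612954, -0.01318725, -0.08690251],
       [ 0.08717078, -0.02135225, -0.99596453]]), 't': array([0.00290459, 0.50411679, 0.99644225])}
{'time': 0.1, 'qpos': array([-1.41899291e+00,  2.87112943e-01,  1.57805563e+00, -2.38050867e-06,
        1.27858340e+00, -1.49963723e-01]), 'dq': array([ 0.0001629 , -0.0006649 , -0.00400726, -0.0019278 , -0.00121062,
       -0.00110997]), 'joint_efforts': array([ 6.99271186e-04, -4.07296550e+01, -2.93700886e+01, -1.32770328e-04,
        3.41823878e-03, -4.06222810e-06]), 'eef_pos': array([ 0.20058092, -0.64392328,  0.24904798]), 'tcp_rot': array([ 9.88638025e-01,  1.50311975e-01, -2.13254850e-06, -1.07965864e-03]), 'contact_force': array([-0.76402928,  0.59416537,  1.42651214]), 'wrist_torque': array([ 0.02022548,  0.01897006, -0.02396837]), 'finger_force': 0.0, 'opening': 1.0007404941199498}
```

View pics/scene0.png

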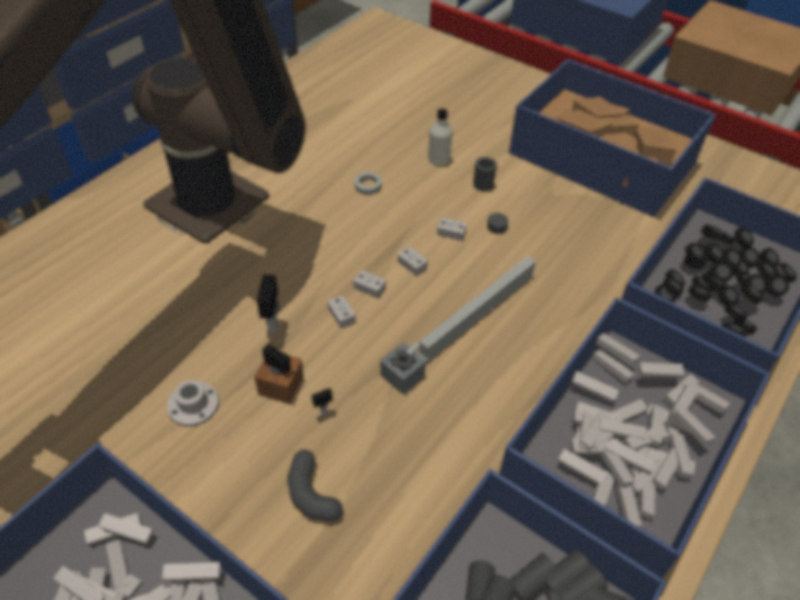

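View pics/top0.png

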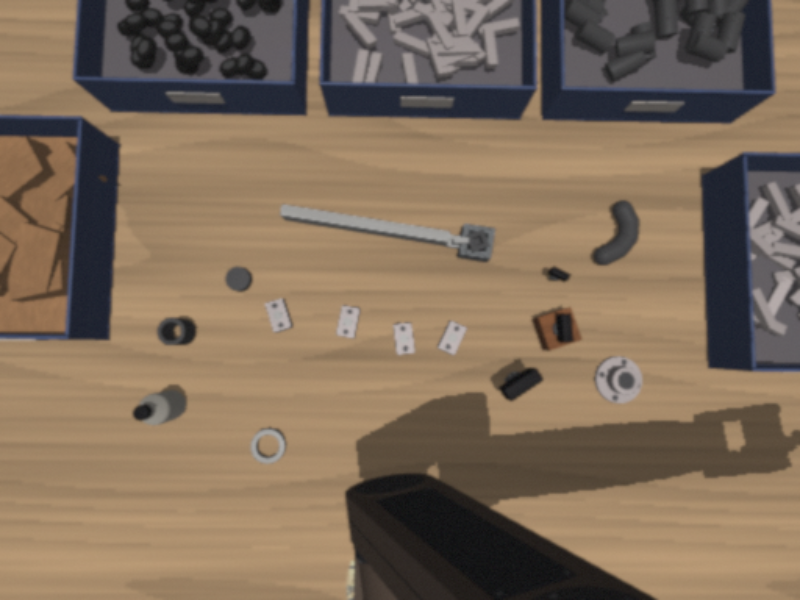

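The scene view shows four blocks (341,310), (370,282), (412,260), (452,228). The bar runs from (530,265) to the lock at (403,365). Three keys are visible: in the stand (277,360), a larger free-standing one (268,300), and a small one (321,398). In the top view the same things are at blocks (278,315), (348,321), (403,338), (452,337), lock (477,242), stand key (564,327), large key (520,382) and small key (558,273). The stand key fits, subject to its size.

Run:
```python
from h import *
tiles=[]
for n in("scene","top"):
    z=np.load(n+"0.npz");im=z["im"];d=z["d"];c=imaging.get_calibration(n);f=192/np.tan(np.radians(c["fovy"])/2)
    P=cloud(d,c,f);
    x0,y0,w,h=((155,165,130,95) if n=="scene" else (290,130,130,95))
    tiles.append(cv2.resize(im[y0:y0+h,x0:x0+w],(800//2,292),interpolation=cv2.INTER_CUBIC) if 0 else cv2.resize(im[y0:y0+h,x0:x0+w],None,fx=6 if 0 else 3.05*1.0,fy=3.05,interpolation=cv2.INTER_CUBIC))
    reg=(P[...,0]>.38)&(P[...,0]<.85)&(P[...,1]>-.5)&(P[...,1]<.4)&(d>0)
    # height bench check
    g=reg&(abs(P[...,2])<.01);print(n,"bench z",np.median(P[g][:,2]),P[g][:,2].std())
    m=(reg&(P[...,2]>.012)).astype(np.uint8)
    k,l,s,ce=cv2.connectedComponentsWithStats(m)
    for i in range(1,k):
        if s[i,4]<12: continue
        Q=P[l==i];zt=np.percentile(Q[:,2],95);T=Q[Q[:,2]>zt-.008]
        (cx,cy),(w_,h_),a=cv2.minAreaRect((T[:,:2]*1000).astype(np.float32))
        print(n,ce[i].round(1),s[i,4],"ztop %.3f"%zt,"c",round(cx,1),round(cy,1),"size",round(w_,1),round(h_,1),"a",round(a,1),"med",(np.median(T,0)*1000).round(1))
cv2.imwrite("pics/crop1.png",np.vstack(tiles))
```

```text
scene bench z -0.0003660805655636749 0.0022699060233833316
scene [308.6 111.9] 146 ztop 0.059 c 438.1 390.5 size 43.5 17.8 a 1.7 med [440.8 391.1  56.1]
scene [318.7 140.9] 121 ztop 0.024 c 532.7 308.7 size 40.7 45.3 a 3.4 med [534.2 308.3  20.7]
scene [289.3 144.6] 160 ztop 0.026 c 468.3 234.9 size 53.3 41.0 a 20.0 med [471.  233.1  22.8]
scene [415.4 166.7] 365 ztop 0.130 c 844.2 298.2 size 7.4 199.6 a 0.5 med [844.9 287.2 128. ]
scene [264.2 165. ] 172 ztop 0.027 c 458.1 111.6 size 33.6 54.9 a 78.7 med [458.6 110.6  23. ]
scene [288.1 209.5] 1615 ztop 0.050 c 625.5 45.4 size 381.5 57.1 a 81.5 med [620.1 -28.7  45.1]
scene [236.6 179.8] 191 ztop 0.027 c 429.7 12.5 size 57.3 38.4 a 2.8 med [431.3  11.5  23.1]
scene [218.7 197.5] 205 ztop 0.027 c 433.2 -72.6 size 33.1 56.2 a 65.0 med [433.3 -73.6  23.3]
scene [173.  197.3] 28 ztop 0.118 c 382.8 -195.9 size 4.0 8.8 a 4.2 med [ 381.7 -196.5  117.1]
scene [357.8 246.5] 1108 ztop 0.131 c 844.6 -22.4 size 8.7 356.9 a 0.2 med [844.8 -46.2 128.9]
scene [178.2 238.1] 765 ztop 0.094 c 450.7 -257.0 size 47.9 20.4 a 4.8 med [ 452.8 -258.1   93.
[... 1075 characters left out ...]
ize 32.9 13.6 a 63.3 med [ 542.9 -255.3   62.7]
top [178.1 201.4] 243 ztop 0.026 c 465.7 235.7 size 54.3 32.0 a 19.2 med [466.3 235.4  23.9]
top [222.6 205.5] 231 ztop 0.027 c 456.0 112.7 size 32.1 53.6 a 79.4 med [454.3 111.9  24.4]
top [356.7 210.2] 578 ztop 0.095 c 447.0 -254.9 size 44.2 18.4 a 1.2 med [ 448.  -254.9   94.1]
top [118.3 212. ] 150 ztop 0.062 c 433.4 391.4 size 15.5 42.2 a 88.7 med [433.6 390.1  60. ]
top [289.2 215.7] 231 ztop 0.027 c 430.0 -72.5 size 32.0 53.2 a 65.3 med [429.  -71.3  24.4]
top [258.5 216.2] 230 ztop 0.027 c 427.4 13.1 size 54.0 31.8 a 7.9 med [427.7  14.1  24.3]
top [398.3 233.9] 14 ztop 0.041 c 380.5 -372.2 size 0.2 13.4 a 0.8 med [ 380.5 -371.7   39.3]
```

View pics/crop1.png

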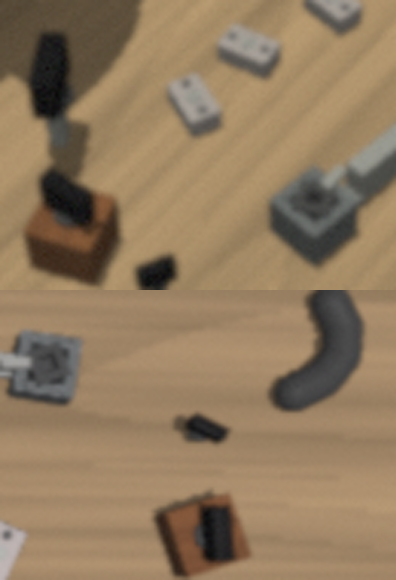

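The crop shows the stand key with its collar on the rim, handle top at 94 mm (52+6+36) and about 48 x 18 mm, so it has the size given. The free one at (520,382) is taller and larger, and the small one at (558,273) tops out at 63 mm. So I take the stand key. Next I need the bar axis, key yaw and tongue angle.

```bash
cat > meas.py <<'E'
from h import *
def bar(P,d):
    A=np.array([.60,-.10]);B=np.array([.65,.18])
    m=(d>0)&(abs(P[...,2]-.045)<.004)&(P[...,1]>-.09)&(P[...,1]<.21)&(P[...,0]>.56)&(P[...,0]<.70)
    Q=P[m][:,:2];vx,vy,x,y=cv2.fitLine((Q*1000).astype(np.float32),cv2.DIST_HUBER,0,.01,.01).ravel()
    if vy<0: vx,vy=-vx,-vy
    return np.array([x,y]),np.array([vx,vy]),Q*1000
E
python3 - <<'E'
from meas import *
for n in("scene","top"):
    z=np.load(n+"0.npz");im=z["im"];d=z["d"];c=imaging.get_calibration(n);f=192/np.tan(np.radians(c["fovy"])/2)
    P=cloud(d,c,f);p,v,Q=bar(P,d)
    m=(d>0)&(abs(P[...,2]-.045)<.005)&(P[...,0]>.56)&(P[...,0]<.72)&(P[...,1]<.3)&(P[...,1]>-.10)
    w=np.array([v[1],-v[0]]);R=P[m][:,:2]*1000-p
    s=R@v;l=R@w;ok=abs(l)<14
    print(n,"bar ang",np.degrees(np.arctan2(v[1],v[0])).round(2),"lat",np.percentile(l[ok],[1,99]).round(1),"far end",p+v*s[ok].max())
    # correct with lateral centre, mid = far end-150
    mid=p+w*np.mean(np.percentile(l[ok],[1,99]))+v*(s[ok].max()-150);print(" mid",mid.round(1),"lock",(mid-200*v).round(1))
    # lock housing / key handle
    H=(d>0)&(P[...,2]>.040)&(P[...,2]<.054)&(np.hypot(P[...,0]*1000-(mid-200*v)[0],P[...,1]*1000-(mid-200*v)[1])<45)&(((P[...,:2]*1000-mid)@v)<-168)
    T=P[H][:,:2]*1000;print(" housing",cv2.minAreaRect(T.astype(np.float32)))
    K=(d>0)&(abs(P[...,2]-.094)<.005)&(np.hypot(P[...,0]-.449,P[...,1]+.256)<.04)
    T=(P[K][:,:2]*1000).astype(np.float32);print(" key",cv2.minAreaRect(T),np.degrees(np.arctan2(*cv2.fitLine(T,cv2.DIST_HUBER,0,.01,.01).ravel()[[1,0]])))
    S=(d>0)&(abs(P[...,2]-.052)<.004)&(np.hypot(P[...,0]-.449,P[...,1]+.256)<.05)
    T=(P[S][:,:2]*1000).astype(np.float32);print(" stand",cv2.minAreaRect(T))
    # rectified picture of the lock top at z=.05, 4px/mm
    L=np.array([600.,-154.]);g=np.arange(-60,60,.3);gx,gy=np.meshgrid(g,g)
    X=np.c_[(L[0]-gy.ravel())/1000,(L[1]-gx.ravel())/1000,np.full(gx.size,.05)]
    uv=proj(c,f,X).astype(np.float32).reshape(*gx.shape,2)
    r=cv2.remap(im,uv[...,0],uv[...,1],cv2.INTER_CUBIC)
    cv2.imwrite(f"rect_{n}.png",cv2.convertScaleAbs(r,alpha=1.5))
cv2.imwrite("pics/rect0.png",np.hstack([cv2.imread("rect_scene.png"),cv2.imread("rect_top.png")]))
E
```

```text
scene bar ang 81.23 lat [-11.9  11.4] far end [654.52695633 233.84494992]
 mid [631.5  85.6] lock [ 601. -112.]
 housing ((601.90380859375, -112.53532409667969), (61.94495391845703, 57.280311584472656), 81.95178985595703)
 key ((450.6552734375, -256.9652404785156), (47.947452545166016, 20.367137908935547), 4.750307083129883) 3.8657455
 stand ((449.180419921875, -255.84353637695312), (62.77494812011719, 62.55241394042969), 17.774974822998047)
top bar ang 81.23 lat [-10.2  10.8] far end [650.78591051 232.44624285]
 mid [628.3  84.1] lock [ 597.8 -113.5]
 housing ((599.517578125, -111.54918670654297), (59.41554260253906, 55.9293327331543), 81.56453704833984)
 key ((447.0105895996094, -255.6091766357422), (45.40411376953125, 17.902023315429688), 5.861437797546387) 3.99484
 stand ((447.0899658203125, -255.83102416992188), (59.480857849121094, 61.8289794921875), 19.126924514770508)
```

View pics/rect0.png

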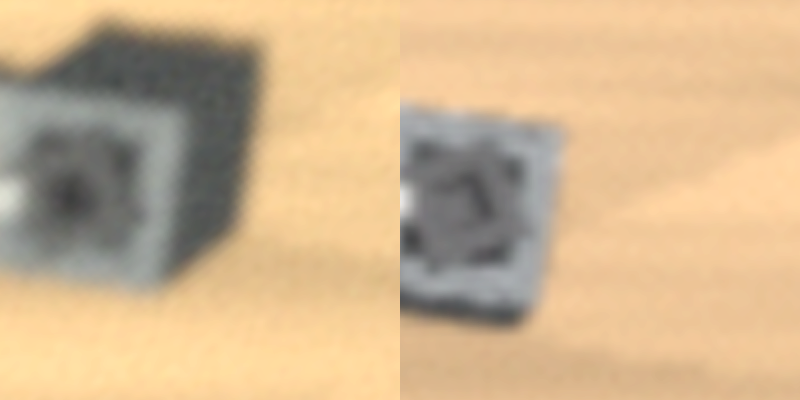

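The rectified tiles show the lock off centre to the left, at about (75,195) and (465,200), with the lock square visibly rotated in the housing. I'll re-centre and enlarge.

```bash
cat > rect.py <<'E'
from h import *
import sys
def rect(n,L,z,half,px,im=None):
    c=imaging.get_calibration(n);f=192/np.tan(np.radians(c["fovy"])/2)
    if im is None: im=imaging.read_camera(n)[0]
    g=(np.arange(px)+.5)/px*2*half-half;gx,gy=np.meshgrid(g,g)
    X=np.c_[(L[0]-gy.ravel())/1000,(L[1]-gx.ravel())/1000,np.full(gx.size,z)]
    uv=proj(c,f,X).astype(np.float32).reshape(*gx.shape,2)
    r=cv2.remap(im,uv[...,0],uv[...,1],cv2.INTER_CUBIC)
    return cv2.normalize(r,None,0,255,cv2.NORM_MINMAX)
E
python3 - <<'E'
from rect import *
a=[rect(n,L,.05,40,400,np.load(n+"0.npz")["im"]) for n,L in (("scene",(602,-112.3)),("top",(598.7,-112.5)))]
r=np.hstack(a)
for i in(200,600): cv2.drawMarker(r,(i,200),(0,0,255),0,10)
cv2.imwrite("pics/rect1.png",r)
E
```

```text
(no output)
```

View pics/rect1.png

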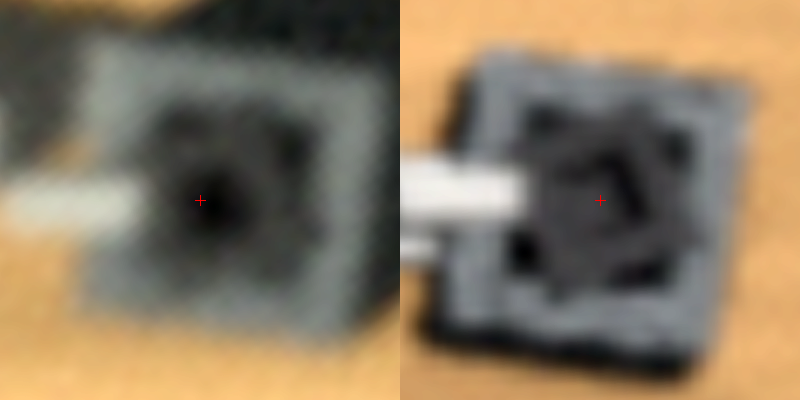

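In the top tile the lock square and its recess are turned about 20–25° anticlockwise, and the white tongue points left at the bar. That fits a recess aligned with the bar at lock = 0, giving a yaw of 12.5°+(1.2−q). I'll measure the tongue angle and the square's edge direction.

Run:
```python
from rect import *
r=rect("top",(598.7,-112.5),.05,40,400,np.load("top0.npz")["im"]);g=cv2.cvtColor(r,cv2.COLOR_BGR2GRAY).astype(np.float32)
hsv=cv2.cvtColor(r,cv2.COLOR_BGR2HSV)
m=((g>200)&(hsv[...,1]<40)).astype(np.uint8);m[:,140:]=0;m[:130]=0;m[225:]=0
ys,xs=np.nonzero(m);vx,vy,x,y=cv2.fitLine(np.c_[xs,ys].astype(np.float32),cv2.DIST_HUBER,0,.01,.01).ravel()
print("tongue n",m.sum(),xs.min(),xs.max(),ys.min(),ys.max(),"world ang",90-np.degrees(np.arctan2(-vy*np.sign(-vx),abs(vx))) , (vx,vy))
# edge direction histogram (mod 90) weighted by gradient inside discs
G=cv2.GaussianBlur(g,(0,0),3);gx=cv2.Sobel(G,5,1,0);gy=cv2.Sobel(G,5,0,1)
yy,xx=np.mgrid[:400,:400]
for (a,b) in((0,55),(55,80),(60,90)):
  rr=np.hypot(xx-200,yy-200);s=(rr>=a)&(rr<b)&(xx>100)
  z=np.sum(((gx-1j*gy)**4/(np.hypot(gx,gy)**2+1e-6))[s]);print(a,b,"yaw mod90",np.degrees(np.angle(z))/4, abs(z)/np.sum((np.hypot(gx,gy)**2)[s]))
```

```text
tongue n 4549 0 112 159 211 world ang 83.18994 (np.float32(0.9929447), np.float32(0.118578285))
0 55 yaw mod90 19.639374 0.48041058
55 80 yaw mod90 7.905928 0.29840982
60 90 yaw mod90 9.969522 0.1543359
```

```bash
python3 -m handwheel '[0.11,0.172,0,0,0,-0.01,0.11,0.172,0,0,0,-0.01,0.11,0.172,0,0,0,-0.01,0.11,0.172,0,0,0,-0.01,0.11,0.172,0,0,0,-0.01]' 0.6 40
python3 -m handwheel '[0.11,0.172,0,0,0,-0.01,0.11,0.172,0,0,0,-0.01,0.11,0.172,0,0,0,-0.01,0.11,0.172,0,0,0,-0.01,0.11,0.172,0,0,0,-0.01]'
python3 -m handwheel '[0.11,0.172,-0.05,0,0,-0.01,0.11,0.172,-0.05,0,0,-0.01,0.11,0.172,-0.05,0,0,-0.01,0.11,0.172,-0.05,0,0,-0.01,0.11,0.172,-0.05,0,0,-0.01]'
cat > st.py <<'E'
from plant import ctrl
import numpy as np
from scipy.spatial.transform import Rotation as R
s=ctrl.get_state();M=R.from_quat(s["tcp_rot"]).as_matrix()
print("t %.2f"%s["time"],"tcp",(s["eef_pos"]*1000).round(1),"yaw %.2f"%np.degrees(np.arctan2(M[1,0],M[0,0])),"tilt %.2f"%np.degrees(np.arccos(-M[2,2])),"F",s["contact_force"].round(1),"Mz",s["wrist_torque"].round(2),"op %.3f"%s["opening"],"ff %.1f"%s["finger_force"])
E
python3 st.py
```

```text
time: 0.52
eef_pos: [0.2836, -0.5139, 0.2495]
tcp_rot: [0.994, 0.111, -0.0, -0.001]
contact_force: [0.4, 0.5, 0.4]
opening: 0.601
finger_force: 0.0
time: 0.93
eef_pos: [0.3661, -0.3848, 0.2498]
tcp_rot: [0.997, 0.072, -0.0, -0.0]
contact_force: [0.7, -0.5, 0.3]
opening: 0.6
finger_force: 0.0
time: 1.35
eef_pos: [0.4485, -0.2558, 0.2121]
tcp_rot: [0.999, 0.033, -0.0, -0.0]
contact_force: [-0.2, -0.3, 0.2]
opening: 0.6
finger_force: 0.0
t 1.35 tcp [ 448.5 -255.8  212.1] yaw 3.74 tilt 0.03 F [-0.2 -0.3  0.2] Mz [ 0.    0.01 -0.03] op 0.600 ff 0.0
```

```bash
python3 -m handwheel '[0,0,-0.2,0,0,0,0,0,-0.2,0,0,0,0,0,-0.2,0,0,0,0,0,-0.15,0,0,0,0,0,-0.117,0,0,0]' | grep -E "pos|force"
python3 -m handwheel '[0,0,0,0,0,0,0,0,0,0,0,0,0,0,0,0,0,0,0,0,0,0,0,0,0,0,0,0,0,0]' 0 60 >/dev/null
python3 -m handwheel '[0,0,0,0,0,0,0,0,0,0,0,0,0,0,0,0,0,0,0,0,0,0,0,0,0,0,0,0,0,0]' >/dev/null; python3 st.py
python3 - <<'E'
from rect import *
a=[rect(n,(450,-256),.09,60,390) for n in("scene","top")]
cv2.imwrite("pics/grip.png",np.hstack(a))
E
```

```text
eef_pos: [0.4469, -0.2561, 0.0799]
contact_force: [-0.2, 0.1, -0.1]
finger_force: 0.0
t 2.60 tcp [ 448.4 -257.5   83.6] yaw 3.79 tilt 0.02 F [-1.6  4.5  4.9] Mz [0.68 0.29 0.05] op 0.197 ff 60.7
```

View pics/grip.png

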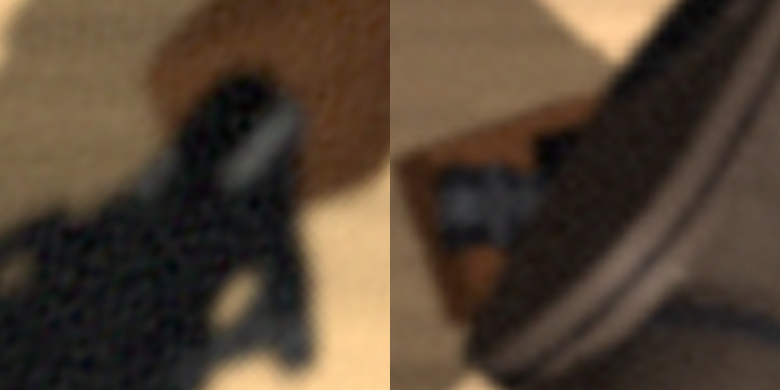

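The tiles show the fingers closed on the handle over the wooden stand, with grip 60 N and opening consistent with 18 mm. I'll lift it.

```bash
python3 -m handwheel '[0,0,0.05,0,0,0,0,0,0.1,0,0,0,0,0,0.15,0,0,0,0,0,0.15,0,0,0,0,0,0.15,0,0,0]' >/dev/null; python3 st.py
python3 -m handwheel '[0,0,0.1,0,0,0,0,0,0,0,0,0,0,0,0,0,0,0,0,0,0,0,0,0]'>/dev/null; python3 st.py
python3 - <<'E'
from h import *
for n in("scene","top"):
    im,d,c,f=cam(n);np.savez(n+"1.npz",im=im,d=d)
s=np.load("scene1.npz")["im"]
cv2.imwrite("pics/lift.png",cv2.resize(s[100:300,80:345],(795,600),interpolation=cv2.INTER_CUBIC))
E
```

```text
t 3.12 tcp [ 448.1 -258.   173.6] yaw 3.79 tilt 0.10 F [ 0.4 -0.4 -2.3] Mz [-0.01 -0.03 -0.02] op 0.203 ff 59.7
t 3.45 tcp [ 447.6 -257.2  186.4] yaw 3.79 tilt 0.09 F [-0.1 -0.4 -2.6] Mz [0.03 0.01 0.03] op 0.202 ff 59.8
```

View pics/lift.png

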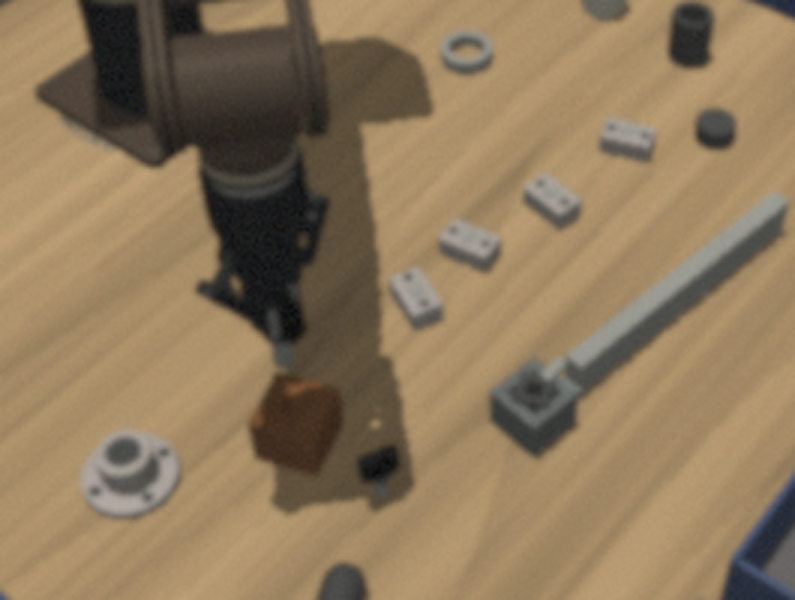

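The key hangs upright in the gripper at (284,350) in the crop, and the stand is empty. Now over the lock.

```bash
python3 -m handwheel '[0.101,0.096,0,0,0,0.016,0.101,0.096,0,0,0,0.016,0.101,0.096,0,0,0,0.016,0.101,0.096,0,0,0,0.016,0.101,0.096,0,0,0,0.016]' >/dev/null
python3 -m handwheel '[0.101,0.096,0,0,0,0.016,0.101,0.096,0,0,0,0.016,0.101,0.096,0,0,0,0.016,0.101,0.096,-0.1,0,0,0.016,0.101,0.096,-0.1,0,0,0.016]' >/dev/null
python3 -m handwheel '[0,0,-0.1,0,0,0,0,0,0,0,0,0,0,0,0,0,0,0]'>/dev/null;python3 st.py
python3 - <<'E'
from h import *
t=[]
im,d,c,f=cam("scene");np.savez("scene2.npz",im=im,d=d)
u,v=proj(c,f,[.6,-.1125,.07])[0].astype(int);print(u,v)
a=im[v-38:v+38,u-50:u+50]
im,d,c,f=cam("top");np.savez("top2.npz",im=im,d=d)
u,v=proj(c,f,[.6,-.1125,.07])[0].astype(int);b=im[v-38:v+38,u-50:u+50]
cv2.imwrite("pics/over.png",cv2.convertScaleAbs(cv2.resize(np.hstack([a,b]),None,fx=4,fy=6 if 0 else 4,interpolation=cv2.INTER_CUBIC),alpha=1.6))
E
```

```text
t 4.63 tcp [ 598.2 -112.9  140.1] yaw 18.22 tilt 0.30 F [ 0.2 -0.1 -1.5] Mz [-0.02  0.07  0.05] op 0.200 ff 59.7
258 223
```

View pics/over.png

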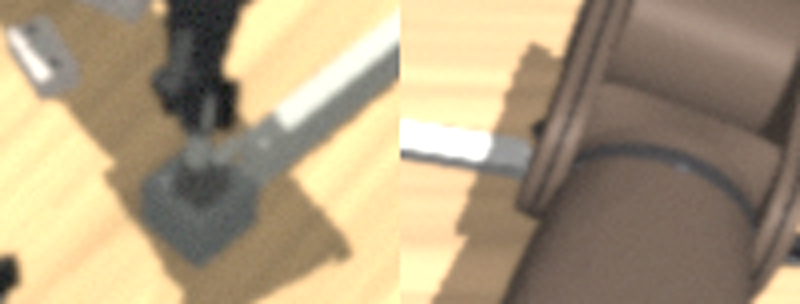

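The key tip hangs over the lock mouth at about (200,180) in the left tile. I'll descend with the force watched.

```bash
python3 -m handwheel '[0,0,-0.04,0,0,0,0,0,-0.04,0,0,0,0,0,-0.02,0,0,0,0,0,0,0,0,0]'>/dev/null; python3 st.py
python3 -m handwheel '[0,0,-0.02,0,0,0,0,0,0,0,0,0]'>/dev/null; python3 st.py
python3 -m handwheel '[0,0,-0.02,0,0,0,0,0,0,0,0,0]'>/dev/null; python3 st.py
```

```text
t 5.07 tcp [ 598.9 -113.5  126.7] yaw 18.16 tilt 0.11 F [ 1.2 -0.1 -1.7] Mz [ 0.05  0.02 -0.01] op 0.196 ff 59.7
t 5.23 tcp [ 599.4 -113.5  124.3] yaw 18.18 tilt 0.04 F [-0.7  0.7 -1.6] Mz [-0.02 -0.03 -0.03] op 0.203 ff 59.7
t 5.40 tcp [ 599.8 -113.5  121.5] yaw 18.18 tilt 0.04 F [ 0.2 -0.3 -2.5] Mz [ 0.01 -0.13 -0.04] op 0.200 ff 59.8
```

```bash
for i in 1 2; do python3 -m handwheel '[0,0,-0.02,0,0,0,0,0,0,0,0,0]'>/dev/null; python3 st.py; done
```

```text
t 5.57 tcp [ 599.9 -113.4  118.5] yaw 18.19 tilt 0.06 F [ 1.7 -0.  -2.6] Mz [ 0.02 -0.28 -0.  ] op 0.204 ff 59.8
t 5.73 tcp [ 599.9 -113.4  115.5] yaw 18.19 tilt 0.06 F [ 1.8 -0.2 -2.6] Mz [ 0.03 -0.32  0.01] op 0.203 ff 59.8
```

```bash
python3 -m handwheel '[0.004,0,-0.02,0,0,0,0,0,0,0,0,0]'>/dev/null; python3 st.py; python3 -m handwheel '[0,0,-0.014,0,0,0,0,0,0,0,0,0]'>/dev/null; python3 st.py
```

```text
t 5.90 tcp [ 600.1 -113.4  112.2] yaw 18.19 tilt 0.03 F [ 2.4 -0.1 -2.8] Mz [ 0.06 -0.21  0.05] op 0.203 ff 59.8
t 6.07 tcp [ 600.1 -113.4  110.3] yaw 18.19 tilt 0.02 F [ 2.   0.2 -2.4] Mz [ 0.07 -0.16 -0.04] op 0.200 ff 59.8
```

```bash
python3 -m handwheel '[0,0,0,0,0,0.06,0,0,0,0,0,0.06,0,0,0,0,0,0.06,0,0,0,0,0,0.06,0,0,0,0,0,0]'>/dev/null; python3 st.py; python3 -m handwheel '[0,0,0,0,0,0.06,0,0,0,0,0,0.06,0,0,0,0,0,0.06,0,0,0,0,0,0.06,0,0,0,0,0,0]'>/dev/null; python3 st.py; python3 -m handwheel '[0,0,0,0,0,0.06,0,0,0,0,0,0.06,0,0,0,0,0,0,0,0,0,0,0,0]'>/dev/null; python3 st.py
```

```text
t 6.48 tcp [ 600.5 -112.9  110.6] yaw 39.83 tilt 0.10 F [ 1.9  1.6 -2.8] Mz [ 0.47 -0.5  -0.09] op 0.197 ff 59.6
t 6.90 tcp [ 600.5 -112.7  110.6] yaw 61.31 tilt 0.11 F [ 2.2  3.7 -2.4] Mz [ 0.67 -0.58 -0.13] op 0.198 ff 59.6
t 7.23 tcp [ 600.4 -112.7  110.6] yaw 71.89 tilt 0.09 F [ 2.2  3.9 -3. ] Mz [ 0.91 -0.58 -0.05] op 0.200 ff 59.6
```

```bash
python3 -m handwheel '[0.002,0.005,0,0,0,0.05,0,0,0,0,0,0.05,0,0,0,0,0,0]'>/dev/null; python3 st.py; for i in 1 2 3 4; do python3 -m handwheel '[0,0,0,0,0,0.03,0,0,0,0,0,0]'>/dev/null; python3 st.py; done
```

```text
t 7.48 tcp [ 600.5 -112.5  110.6] yaw 81.06 tilt 0.03 F [ 2.2  3.8 -1.9] Mz [ 0.72 -0.39 -0.1 ] op 0.203 ff 59.7
t 7.65 tcp [ 600.5 -112.5  110.6] yaw 83.68 tilt 0.04 F [ 1.6  2.9 -2.1] Mz [ 0.73 -0.37 -0.11] op 0.197 ff 59.7
t 7.82 tcp [ 600.4 -112.5  110.6] yaw 86.40 tilt 0.04 F [ 2.1  3.8 -2. ] Mz [ 0.83 -0.33 -0.12] op 0.196 ff 59.7
t 7.98 tcp [ 600.4 -112.5  110.6] yaw 89.12 tilt 0.04 F [ 1.5  3.1 -2.6] Mz [ 0.87 -0.29 -0.12] op 0.199 ff 59.7
t 8.15 tcp [ 600.4 -112.5  110.6] yaw 91.83 tilt 0.04 F [ 1.8  3.4 -1.7] Mz [ 0.88 -0.33 -0.08] op 0.197 ff 59.7
```

```bash
for i in 1 2 3; do python3 -m handwheel '[0,0,0,0,0,0.02,0,0,0,0,0,0.02,0,0,0,0,0,0]'>/dev/null; python3 st.py; done
```

```text
t 8.40 tcp [ 600.4 -112.5  110.6] yaw 95.42 tilt 0.04 F [ 1.4  4.2 -2. ] Mz [ 0.89 -0.34 -0.12] op 0.201 ff 59.7
t 8.65 tcp [ 600.4 -112.5  110.6] yaw 99.02 tilt 0.05 F [ 1.2  3.5 -1.9] Mz [ 1.03 -0.25 -0.19] op 0.197 ff 59.7
t 8.90 tcp [ 600.4 -112.5  110.6] yaw 102.62 tilt 0.06 F [ 0.7  3.9 -0.8] Mz [ 1.04 -0.17 -0.3 ] op 0.197 ff 59.8
```

```bash
for i in 1 2 3; do python3 -m handwheel '[0,0,0,0,0,0.02,0,0,0,0,0,0]'>/dev/null; python3 st.py; done
```

```text
t 9.07 tcp [ 600.3 -112.4  110.6] yaw 104.44 tilt 0.07 F [ 1.4  5.1 -1.6] Mz [ 1.07 -0.17 -0.28] op 0.203 ff 59.8
t 9.23 tcp [ 600.4 -112.5  110.6] yaw 106.25 tilt 0.06 F [ 0.5  5.4 -1.3] Mz [ 1.09 -0.14 -0.39] op 0.199 ff 59.8
t 9.40 tcp [ 600.3 -112.5  110.6] yaw 108.07 tilt 0.06 F [ 0.9  5.2 -1.2] Mz [ 1.12 -0.13 -0.29] op 0.202 ff 59.8
```

```bash
for i in 1 2; do python3 -m handwheel '[0,0,0,0,0,0.04,0,0,0,0,0,0]'>/dev/null; python3 st.py; done
python3 - <<'E'
from h import *
im,d,c,f=cam("scene");np.savez("scene3.npz",im=im,d=d)
a=im[180:275,200:325]
cv2.imwrite("pics/turn.png",cv2.convertScaleAbs(cv2.resize(a,None,fx=6,fy=6,interpolation=cv2.INTER_CUBIC),alpha=1.6))
E
```

```text
t 9.57 tcp [ 600.3 -112.5  110.5] yaw 111.77 tilt 0.05 F [ 0.3  4.6 -1. ] Mz [ 1.17 -0.11 -0.07] op 0.198 ff 59.8
t 9.73 tcp [ 600.3 -112.5  110.6] yaw 115.35 tilt 0.05 F [ 1.2  5.5 -1.4] Mz [ 1.18 -0.08 -0.19] op 0.202 ff 59.8
```

View pics/turn.png

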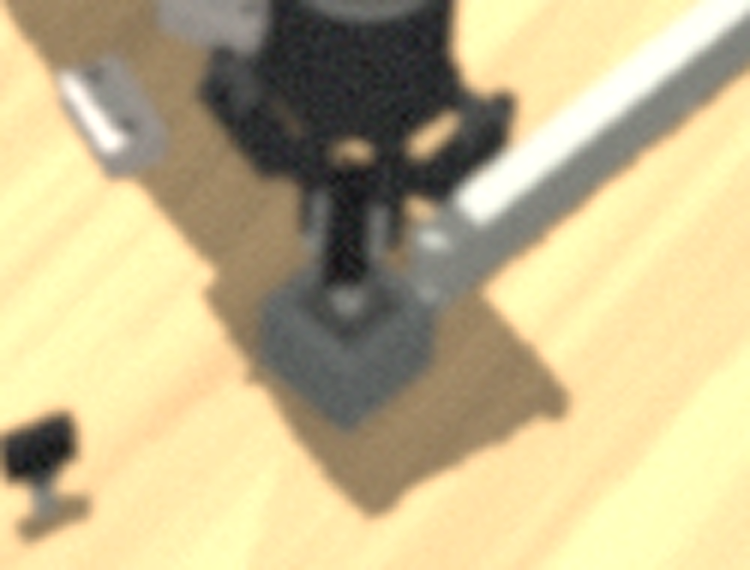

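The fingers and key stand in the lock at (345,270), but the tongue is hidden by the gripper. The torque peaked and then dropped, so either it is at the stop or the key slipped in the pads. I'll lift clear and look.

```bash
python3 -m handwheel '[0,0,0.05,0,0,0,0,0,0.1,0,0,0,0,0,0.1,0,0,0,0,0,0.15,0,0,0,0,0,0.1,0,0,0]'>/dev/null; python3 st.py
python3 -m handwheel '[0,-0.2,0,0,0,0,0,-0.2,0,0,0,0,0,-0.2,0,0,0,0,0,-0.2,0,0,0,0,0,-0.2,0,0,0,0]'>/dev/null
python3 -m handwheel '[0,-0.1,0,0,0,0,0,0,0,0,0,0,0,0,0,0,0,0]'>/dev/null;python3 st.py
python3 - <<'E'
from rect import *
S=cam("scene");T=cam("top");np.savez("scene4.npz",im=S[0],d=S[1]);np.savez("top4.npz",im=T[0],d=T[1])
a=rect("top",(598.7,-112.5),.05,45,400,T[0])
b=cv2.resize(S[0][110:260,150:350],(533,400),interpolation=cv2.INTER_CUBIC)[:,:400]
cv2.imwrite("pics/chk.png",np.hstack([cv2.convertScaleAbs(b,alpha=1.4),a]))
E
```

```text
t 10.20 tcp [ 600.7 -114.7  186.9] yaw 115.35 tilt 0.30 F [ 1.7 -0.4 -1.5] Mz [-0.01 -0.08 -0.06] op 0.198 ff 67.1
t 10.87 tcp [ 600.  -279.   185.5] yaw 115.27 tilt 0.09 F [ 0.4  0.3 -2.7] Mz [ 0.07 -0.04 -0.  ] op 0.200 ff 67.2
```

View pics/chk.png

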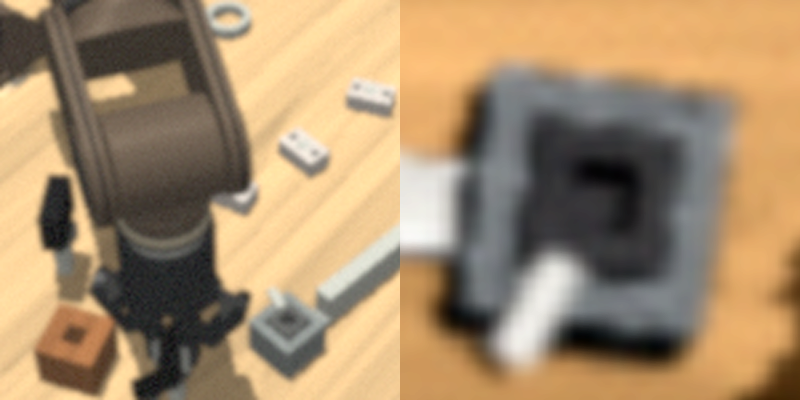

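The lock is at its unlocked stop: the tongue now points to (520,320) in the right tile, about 69° anticlockwise, and the square lines up with the housing. The stand's empty hole shows at (72,335) on the left. I'll return the key to the stand while I handle the blocks.

```bash
for i in 1 2 3 4; do python3 -m handwheel '[-0.0508,0.0069,0,0,0,-0.062,-0.0508,0.0069,0,0,0,-0.062,-0.0508,0.0069,0,0,0,-0.062,-0.0508,0.0069,0,0,0,-0.062,-0.0508,0.0069,0,0,0,-0.062]'>/dev/null; done
python3 -m handwheel '[0,0,-0.1,0,0,0,0,0,-0.1,0,0,0,0,0,0,0,0,0,0,0,0,0,0,0]'>/dev/null; python3 st.py
python3 - <<'E'
from h import *
S=cam("scene");np.savez("scene5.npz",im=S[0],d=S[1])
b=S[0][180:270,130:250]
cv2.imwrite("pics/stand.png",cv2.convertScaleAbs(cv2.resize(b,None,fx=6,fy=6,interpolation=cv2.INTER_CUBIC),alpha=1.8))
# stand hole in scene4
im=np.load("scene4.npz")["im"];c,f=S[2],S[3];d=np.load("scene4.npz")["d"];P=cloud(d,c,f)
m=(abs(P[...,2]-.052)<.004)&(np.hypot(P[...,0]-.449,P[...,1]+.256)<.05)&(d>0)
T=(P[m][:,:2]*1000).astype(np.float32);print(cv2.minAreaRect(T))
g=cv2.cvtColor(im,cv2.COLOR_BGR2GRAY).astype(float)
v,u=np.mgrid[:384,:512];X=onplane(c,f,np.c_[u.ravel(),v.ravel()],.052)[:,:2].reshape(384,512,2)*1000
s=np.hypot(X[...,0]-449.2,X[...,1]+255.8)<22
t=np.median(g[s]);w=s&(g<.62*t);print("hole",X[w].mean(0),w.sum(),np.ptp(X[w],axis=0))
E
```

```text
t 12.97 tcp [ 447.8 -255.5  155. ] yaw 3.89 tilt 0.13 F [-0.2 -0.5 -1.6] Mz [0.01 0.03 0.01] op 0.199 ff 67.0
((449.04998779296875, -255.9820098876953), (61.97112274169922, 63.0435676574707), 19.45315170288086)
hole [ 448.82835348 -257.91811698] 21 [14.82552859 12.52734666]
```

View pics/stand.png

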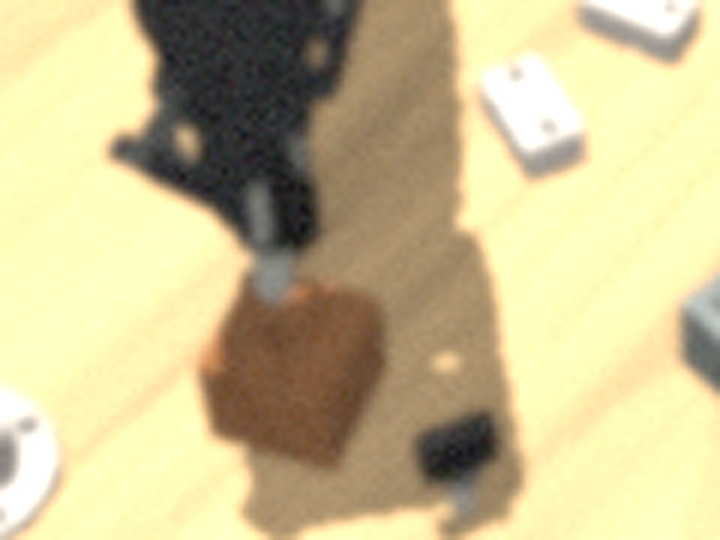

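The stem points straight down over the stand's hole, so I lower it with the force watched.

```bash
python3 -m handwheel '[0,0,-0.06,0,0,0,0,0,-0.06,0,0,0,0,0,-0.06,0,0,0,0,0,-0.06,0,0,0,0,0,0,0,0,0]'>/dev/null; python3 st.py; python3 -m handwheel '[0,0,-0.03,0,0,0,0,0,-0.03,0,0,0,0,0,-0.03,0,0,0,0,0,-0.03,0,0,0,0,0,0,0,0,0]'>/dev/null; python3 st.py
```

```text
t 13.43 tcp [ 447.  -255.9  116.9] yaw 3.77 tilt 0.25 F [ 0.6  0.3 -2.8] Mz [ 0.1  -0.15  0.01] op 0.200 ff 67.0
t 13.85 tcp [ 447.8 -256.7  100.6] yaw 3.79 tilt 0.07 F [ 0.  -0.  -1.9] Mz [ 0.02 -0.06  0.03] op 0.198 ff 67.0
```

```bash
python3 -m handwheel '[0,0,-0.03,0,0,0,0,0,-0.03,0,0,0,0,0,-0.02,0,0,0,0,0,-0.02,0,0,0,0,0,0,0,0,0]'>/dev/null; python3 st.py; for i in 1 2 3; do  python3 -m handwheel '[0,0,-0.008,0,0,0,0,0,0,0,0,0,0,0,0,0,0,0]'>/dev/null; python3 st.py;done
```

```text
t 14.27 tcp [ 447.8 -256.8   85.8] yaw 3.79 tilt 0.05 F [ 0.3  1.7 -2. ] Mz [0.37 0.03 0.04] op 0.202 ff 66.9
t 14.52 tcp [ 447.9 -256.8   85.2] yaw 3.79 tilt 0.04 F [-1.3  2.1 -3.5] Mz [ 0.42  0.12 -0.  ] op 0.198 ff 67.0
t 14.77 tcp [ 448.  -256.8   84.4] yaw 3.79 tilt 0.05 F [-0.7  3.7  0. ] Mz [0.74 0.23 0.01] op 0.199 ff 67.4
t 15.02 tcp [ 448.1 -256.9   84.3] yaw 3.80 tilt 0.08 F [-3.8  4.7  6. ] Mz [ 1.08  0.71 -0.01] op 0.202 ff 68.4
```

```bash
python3 -m handwheel '[0,0,0,0,0,0,0,0,0,0,0,0,0,0,0,0,0,0,0,0,0,0,0,0,0,0,0,0,0,0]' 0.6 >/dev/null; python3 -m handwheel '[0,0,0.03,0,0,0,0,0,0.1,0,0,0,0,0,0.2,0,0,0,0,0,0.2,0,0,0,0,0,0.25,0,0,0]'>/dev/null;  python3 -m handwheel '[0,0,0,0,0,0,0,0,0,0,0,0]'>/dev/null; python3 st.py
cat > blocks.py <<'E'
from meas import *
def blocks(tag):
    out={}
    for n in("scene","top"):
        im,d,c,f=cam(n);np.savez(f"{n}{tag}.npz",im=im,d=d);P=cloud(d,c,f)
        hsv=cv2.cvtColor(im,cv2.COLOR_BGR2HSV)
        # bright grey-white top face
        reg=(d>0)&(P[...,0]>.36)&(P[...,0]<.72)&(P[...,1]>-.18)&(P[...,1]<.33)
        for lo,hi,zz in((.012,.034,.024),(.058,.078,.069)):
            m=(reg&(P[...,2]>lo)&(P[...,2]<hi)).astype(np.uint8)
            k,l,s,ce=cv2.connectedComponentsWithStats(m)
            for i in range(1,k):
                if s[i,4]<60: continue
                Q=P[l==i];T=Q[Q[:,2]>zz-.006]
                if len(T)<50: continue
                r=cv2.minAreaRect((T[:,:2]*1000).astype(np.float32));(cx,cy),(w,h),a=r
                if w<h: a+=90;w,h=h,w
                a=(a+90)%180-90
                print(n,"z%d"%(zz*1000),"px",ce[i].round(),"c %.1f %.1f size %.0f %.0f long-axis %.1f n%d"%(cx,cy,w,h,a,len(T)))
        K=(d>0)&(abs(P[...,2]-.094)<.006)&(np.hypot(P[...,0]-.449,P[...,1]+.256)<.045)
        if K.sum()>20:
            T=(P[K][:,:2]*1000).astype(np.float32);print(n,"key",cv2.minAreaRect(T),np.median(P[K][:,2]))
E
python3 -c "from blocks import *;blocks('6')"
```

```text
t 16.02 tcp [ 449.6 -258.3  203.6] yaw 3.80 tilt 0.42 F [-0.9  0.1 -0.8] Mz [-0.01 -0.03  0.  ] op 0.601 ff 0.0
scene z24 px [319. 141.] c 534.4 307.3 size 43 39 long-axis -76.5 n93
scene z24 px [289. 145.] c 468.0 237.6 size 54 39 long-axis 21.5 n131
scene z24 px [264. 165.] c 457.9 112.3 size 56 36 long-axis -11.9 n150
scene z24 px [304. 201.] c 640.0 81.8 size 304 20 long-axis 78.7 n243
scene z24 px [237. 180.] c 430.1 12.1 size 57 34 long-axis 8.8 n165
scene z24 px [219. 197.] c 433.3 -73.2 size 56 34 long-axis -24.9 n171
scene z24 px [257. 241.] c 615.0 -130.3 size 75 40 long-axis 38.2 n105
scene key ((451.03289794921875, -258.64923095703125), (46.2446403503418, 20.290054321289062), 2.9746878147125244) 0.09318783830572291
top z24 px [234. 148.] c 618.9 87.5 size 295 2 long-axis 81.6 n112
top z24 px [152. 178.] c 530.4 308.1 size 42 41 long-axis 6.2 n192
top z24 px [178. 201.] c 465.4 235.7 size 54 32 long-axis 19.5 n235
top z24 px [223. 206.] c 455.9 112.8 size 53 32 long-axis -10.6 n224
top z24 px [289. 216.] c 429.6 -72.3 size 54 32 long-axis -24.4 n228
top z24 px [258. 216.] c 427.3 13.1 size 54 32 long-axis 8.1 n229
top key ((446.9646911621094, -257.5596618652344), (44.093570709228516, 17.582834243774414), 1.0658588409423828) 0.0933084651956783
```

The key is home: its top reads 93 mm. All four blocks are visible at the 24 mm height with sizes near 54x32. First block: mean of both views (431.4, -72.8), long axis -24.6°.

```bash
python3 -m handwheel '[-0.0143,0.153,0,0,0,-0.0395,-0.0143,0.153,0,0,0,-0.0395,-0.0143,0.153,0,0,0,-0.0395,-0.0143,0.153,0,0,0,-0.0395]' 0.62 >/dev/null
python3 -m handwheel '[-0.0143,0.153,-0.1,0,0,-0.0395,-0.0143,0.153,-0.1,0,0,-0.0395,-0.0143,0.153,-0.1,0,0,-0.0395,-0.0143,0.153,-0.1,0,0,-0.0395,0,0,0,0,0,0]' >/dev/null; python3 st.py
python3 -m handwheel '[0,0,-0.2,0,0,0,0,0,-0.2,0,0,0,0,0,-0.2,0,0,0,0,0,-0.1,0,0,0,0,0,-0.07,0,0,0]' >/dev/null
python3 -m handwheel '[0,0,0,0,0,0,0,0,0,0,0,0]' >/dev/null; python3 st.py
python3 -m handwheel '[0,0,0,0,0,0,0,0,0,0,0,0,0,0,0,0,0,0,0,0,0,0,0,0,0,0,0,0,0,0]' 0.2 40 >/dev/null;python3 -m handwheel '[0,0,0,0,0,0,0,0,0,0,0,0,0,0,0,0,0,0]' >/dev/null; python3 st.py
python3 -m handwheel '[0,0,0.05,0,0,0,0,0,0.1,0,0,0,0,0,0.2,0,0,0,0,0,0.2,0,0,0,0,0,0.2,0,0,0]' >/dev/null; python3 st.py
```

```text
t 16.87 tcp [426.5 -69.1 134.4] yaw -24.58 tilt 0.71 F [-1.   1.1 -0.5] Mz [0.02 0.05 0.03] op 0.616 ff 0.0
t 17.45 tcp [430.8 -73.7  24.2] yaw -24.65 tilt 0.08 F [0.7 0.1 1. ] Mz [-0.04 -0.04  0.05] op 0.622 ff 0.0
t 18.12 tcp [432.4 -74.   26.1] yaw -24.64 tilt 0.18 F [-1.   0.6  7.3] Mz [-0.08  0.14 -0.06] op 0.363 ff 41.0
t 18.53 tcp [429.8 -72.9 137.7] yaw -24.64 tilt 0.14 F [ 0.1 -0.1 -0.5] Mz [-0.03 -0.02 -0.01] op 0.363 ff 40.1
```

```bash
python3 -m handwheel '[0.1534,0.0532,0,0,0,0.022,0.1534,0.0532,0,0,0,0.022,0.1534,0.0532,0,0,0,0.022,0.1534,0.0532,0,0,0,0.022]' >/dev/null
python3 -m handwheel '[0.1534,0.0532,0,0,0,0.022,0.1534,0.0532,0,0,0,0.022,0.1534,0.0532,0,0,0,0.022,0.1534,0.0532,0,0,0,0.022,0,0,0,0,0,0]' >/dev/null
python3 -m handwheel '[0,0,-0.1,0,0,0,0,0,-0.1,0,0,0,0,0,-0.1,0,0,0,0,0,-0.08,0,0,0,0,0,0,0,0,0]' >/dev/null; python3 st.py
python3 -m handwheel '[0,0,-0.03,0,0,0,0,0,0,0,0,0]' >/dev/null; python3 st.py
python3 - <<'E'
from h import *
S=cam("scene")
u,v=proj(S[2],S[3],[.615,-.01,.06])[0].astype(int);b=S[0][v-45:v+45,u-60:u+60]
cv2.imwrite("pics/place.png",cv2.convertScaleAbs(cv2.resize(b,None,fx=5,fy=5,interpolation=cv2.INTER_CUBIC),alpha=1.6))
E
```

```text
t 19.70 tcp [612.   -9.2  76.5] yaw -8.83 tilt 0.42 F [-1.3  0.2 -1.2] Mz [0.02 0.03 0.01] op 0.361 ff 40.2
t 19.87 tcp [614.9  -9.7  75.5] yaw -8.82 tilt 0.02 F [-1.2  0.9 -0.4] Mz [-0.02 -0.08  0.03] op 0.366 ff 40.2
```

View pics/place.png

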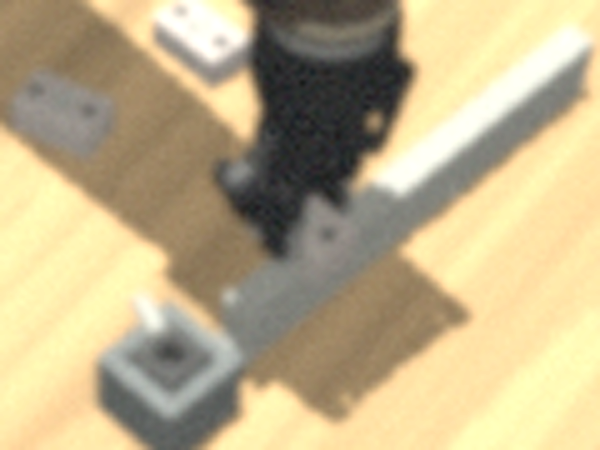

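The block hangs over the bar at (325,225), square to it. I'll lower it to contact.

```bash
for i in 1 2 3 4; do python3 -m handwheel '[0,0,-0.008,0,0,0,0,0,0,0,0,0]' >/dev/null; python3 st.py; done
```

```text
t 20.08 tcp [615.6  -9.7  75.2] yaw -8.81 tilt 0.08 F [-0.5  0.8 -0.7] Mz [-0.02 -0.02 -0.05] op 0.363 ff 40.2
t 20.25 tcp [615.2  -9.6  73.5] yaw -8.81 tilt 0.03 F [ 0.3 -0.9 -1.8] Mz [-0.    0.06  0.  ] op 0.365 ff 40.2
t 20.42 tcp [615.   -9.6  71.8] yaw -8.81 tilt 0.01 F [-0.2 -0.4 -0.9] Mz [ 0.   -0.01  0.05] op 0.367 ff 40.2
t 20.58 tcp [615.3  -9.6  71.2] yaw -8.81 tilt 0.01 F [-0.7 -0.2  1.7] Mz [0.03 0.12 0.04] op 0.363 ff 40.4
```

```bash
python3 -m handwheel '[0,0,-0.004,0,0,0,0,0,0,0,0,0]' >/dev/null; python3 st.py; python3 -m handwheel '[0,0,0,0,0,0,0,0,0,0,0,0,0,0,0,0,0,0]' 0.5 >/dev/null; python3 -m handwheel '[0,0,0.05,0,0,0,0,0,0.1,0,0,0,0,0,0.2,0,0,0,0,0,0.2,0,0,0,0,0,0.2,0,0,0]' >/dev/null
python3 -m handwheel '[-0.2,0,0,0,0,0,-0.2,0,0,0,0,0,-0.2,0,0,0,0,0,-0.1,0,0,0,0,0,0,0,0,0,0,0]' >/dev/null;python3 st.py;python3 -c "from blocks import *;blocks('7')"
```

```text
t 20.75 tcp [615.3  -9.6  71.2] yaw -8.80 tilt 0.00 F [-2.7 -0.1  4.7] Mz [ 0.06  0.49 -0.03] op 0.365 ff 40.9
t 21.83 tcp [507.5  -9.2 182.6] yaw -8.81 tilt 0.08 F [ 0.3 -0.7  0.4] Mz [0.02 0.02 0.  ] op 0.503 ff 0.0
scene z24 px [319. 141.] c 534.0 306.2 size 43 40 long-axis -83.5 n92
scene z24 px [289. 144.] c 469.0 236.3 size 52 39 long-axis 16.1 n132
scene z24 px [264. 165.] c 460.5 111.0 size 57 35 long-axis -9.4 n146
scene z24 px [318. 190.] c 646.8 127.4 size 208 4 long-axis 81.6 n154
scene z24 px [237. 180.] c 429.8 13.7 size 54 36 long-axis 11.8 n157
scene z24 px [277. 222.] c 616.1 -38.8 size 55 19 long-axis 75.7 n61
scene z24 px [258. 241.] c 613.8 -129.0 size 75 39 long-axis 37.5 n95
scene z69 px [285. 204.] c 615.4 -10.5 size 55 35 long-axis -9.1 n200
scene key ((449.5025329589844, -258.7745361328125), (48.722347259521484, 20.49365234375), 5.671342849731445) 0.09279249780287602
top z24 px [213. 144.] c 627.4 144.1 size 178 2 long-axis 81.7 n69
top z24 px [152. 178.] c 530.7 308.2 size 42 41 long-axis -1.5 n190
top z24 px [178. 201.] c 465.6 235.7 size 54 32 long-axis 19.0 n232
top z24 px [223. 206.] c 456.0 112.9 size 54 32 long-axis -10.6 n225
top key ((446.9815673828125, -257.1766357421875), (44.87274169921875, 17.755970001220703), 3.674250841140747) 0.09390699366703742
```

Block 1 is on the bar: z 69, -9.1° against the bar's -8.8°, and about 1 mm off the middle. Next block at (428.7,12.9), 8.5°.

```bash
python3 -m handwheel '[-0.136,0.0367,-0.1,0,0,0.048,-0.136,0.0367,-0.1,0,0,0.048,-0.136,0.0367,-0.1,0,0,0.048,-0.136,0.0367,-0.1,0,0,0.048,0,0,0,0,0,0]' 0.62 >/dev/null; python3 st.py
python3 -m handwheel '[0,0,-0.2,0,0,0,0,0,-0.2,0,0,0,0,0,-0.15,0,0,0,0,0,-0.092,0,0,0,0,0,0,0,0,0]' >/dev/null; python3 st.py
python3 -m handwheel '[0,0,0,0,0,0,0,0,0,0,0,0,0,0,0,0,0,0,0,0,0,0,0,0,0,0,0,0,0,0]' 0.2 40 >/dev/null;python3 -m handwheel '[0,0,0,0,0,0,0,0,0,0,0,0,0,0,0,0,0,0]' >/dev/null; python3 st.py
python3 -m handwheel '[0,0,0.05,0,0,0,0,0,0.1,0,0,0,0,0,0.2,0,0,0,0,0,0.2,0,0,0,0,0,0.2,0,0,0]' >/dev/null; python3 st.py
```

```text
t 22.35 tcp [424.1  13.8 118.8] yaw 8.62 tilt 0.53 F [-0.8  0.1 -0.4] Mz [ 0.   -0.02 -0.  ] op 0.620 ff 0.0
t 22.77 tcp [428.2  12.4  24.1] yaw 8.39 tilt 0.27 F [-0.1  0.1  0.1] Mz [-0.05 -0.01 -0.06] op 0.613 ff 0.0
t 23.43 tcp [430.1  12.1  27.8] yaw 8.46 tilt 0.22 F [0.9 0.  6.2] Mz [ 0.03 -0.11  0.01] op 0.363 ff 42.0
t 23.85 tcp [426.6  12.8 139. ] yaw 8.48 tilt 0.24 F [ 0.4 -0.3 -1.5] Mz [-0.   -0.02 -0.02] op 0.361 ff 41.1
```

```bash
python3 -m handwheel '[0.1645,0.0351,0,0,0,-0.024,0.1645,0.0351,0,0,0,-0.024,0.1645,0.0351,0,0,0,-0.024,0.1645,0.0351,0,0,0,-0.024]' >/dev/null
python3 -m handwheel '[0.1645,0.0351,0,0,0,-0.024,0.1645,0.0351,0,0,0,-0.024,0.1645,0.0351,0,0,0,-0.024,0.1645,0.0351,0,0,0,-0.024,0,0,0,0,0,0]' >/dev/null
python3 -m handwheel '[0,0,-0.1,0,0,0,0,0,-0.1,0,0,0,0,0,-0.1,0,0,0,0,0,-0.1,0,0,0,0,0,0,0,0,0]' >/dev/null; python3 st.py
for i in 1 2 3 4 5; do python3 -m handwheel '[0,0,-0.008,0,0,0,0,0,0,0,0,0]' >/dev/null; python3 st.py; done
```

```text
t 25.02 tcp [621.5  54.8  74.2] yaw -8.78 tilt 0.60 F [-1.3 -0.2 -2.6] Mz [ 0.01  0.06 -0.04] op 0.361 ff 41.0
t 25.18 tcp [625.5  54.5  78. ] yaw -8.80 tilt 0.03 F [ 0.1  0.3 -1.1] Mz [-0.02 -0.01  0.02] op 0.366 ff 41.1
t 25.35 tcp [626.4  54.5  77.6] yaw -8.81 tilt 0.10 F [-0.4 -0.5 -1.8] Mz [-0.01  0.04 -0.02] op 0.363 ff 41.1
t 25.52 tcp [626.1  54.6  75.7] yaw -8.80 tilt 0.04 F [-0.6 -0.4 -1.5] Mz [-0.02 -0.02  0.03] op 0.359 ff 41.1
t 25.68 tcp [625.8  54.6  74. ] yaw -8.81 tilt 0.01 F [-0.4 -0.1 -1.7] Mz [-0.02  0.01 -0.05] op 0.361 ff 41.1
t 25.85 tcp [626.   54.6  72.9] yaw -8.81 tilt 0.02 F [ 0.6 -1.4 -1.7] Mz [-0.03 -0.03 -0.08] op 0.359 ff 41.1
```

```bash
for i in 1 2; do python3 -m handwheel '[0,0,-0.007,0,0,0,0,0,0,0,0,0]' >/dev/null; python3 st.py; done;  python3 -m handwheel '[0,0,0,0,0,0,0,0,0,0,0,0,0,0,0,0,0,0]' 0.5 >/dev/null; python3 -m handwheel '[0,0,0.05,0,0,0,0,0,0.1,0,0,0,0,0,0.2,0,0,0,0,0,0.2,0,0,0,0,0,0.2,0,0,0]' >/dev/null
python3 -m handwheel '[-0.2,0,0,0,0,0,-0.2,0,0,0,0,0,-0.2,0,0,0,0,0,-0.1,0,0,0,0,0,0,0,0,0,0,0]' >/dev/null;python3 st.py;python3 -c "from blocks import *;blocks('8')"
```

```text
t 26.02 tcp [626.1  54.6  72.9] yaw -8.80 tilt 0.01 F [-3.1 -0.8  4. ] Mz [ 0.01  0.41 -0.01] op 0.366 ff 41.7
t 26.18 tcp [626.1  54.5  72.8] yaw -8.79 tilt 0.05 F [-5.3  0.   8.8] Mz [ 0.02  0.85 -0.04] op 0.364 ff 42.3
t 27.27 tcp [518.2  54.9 183.1] yaw -8.79 tilt 0.10 F [ 1.2  0.8 -0.1] Mz [ 0.03 -0.02 -0.02] op 0.501 ff 0.0
scene z24 px [319. 141.] c 533.6 308.0 size 42 40 long-axis -67.2 n95
scene z24 px [290. 145.] c 470.2 235.4 size 51 39 long-axis 22.4 n121
scene z24 px [264. 165.] c 459.1 110.9 size 55 35 long-axis -8.3 n148
scene z24 px [327. 184.] c 652.4 161.2 size 142 5 long-axis 81.7 n98
scene z24 px [277. 222.] c 620.3 -41.5 size 57 18 long-axis 62.7 n63
scene z24 px [258. 241.] c 614.3 -129.0 size 75 38 long-axis 39.0 n99
scene z69 px [301. 192.] c 625.8 53.2 size 55 36 long-axis -7.0 n188
scene z69 px [285. 204.] c 614.9 -10.5 size 55 36 long-axis -9.1 n204
scene key ((449.6459045410156, -258.14874267578125), (49.13821029663086, 19.403162002563477), 3.771923780441284) 0.09306015653463041
top z24 px [152. 178.] c 529.6 308.8 size 41 39 long-axis -87.7 n189
top z24 px [178. 201.] c 465.8 235.7 size 54 32 long-axis 18.8 n233
top z69 px [245. 135.] c 641.9 51.3 size 32 15 long-axis 79.4 n66
top key ((447.0325622558594, -257.8814392089844), (44.153587341308594, 18.932201385498047), 0.7521612048149109) 0.09374022880559901
```

Two are on the bar. Third block at (457.6,112.1), -10.4°.

```bash
python3 -m handwheel '[-0.106,0.0952,-0.1,0,0,-0.0045,-0.106,0.0952,-0.1,0,0,-0.0045,-0.106,0.0952,-0.1,0,0,-0.0045,-0.106,0.0952,-0.1,0,0,-0.0045,0,0,0,0,0,0]' 0.62 >/dev/null; python3 st.py
python3 -m handwheel '[0,0,-0.2,0,0,0,0,0,-0.2,0,0,0,0,0,-0.15,0,0,0,0,0,-0.096,0,0,0,0,0,0,0,0,0]' >/dev/null; python3 st.py
python3 -m handwheel '[0,0,0,0,0,0,0,0,0,0,0,0,0,0,0,0,0,0,0,0,0,0,0,0,0,0,0,0,0,0]' 0.2 40 >/dev/null;python3 -m handwheel '[0,0,0,0,0,0,0,0,0,0,0,0,0,0,0,0,0,0]' >/dev/null; python3 st.py
python3 -m handwheel '[0,0,0.05,0,0,0,0,0,0.1,0,0,0,0,0,0.2,0,0,0,0,0,0.2,0,0,0,0,0,0.2,0,0,0]' >/dev/null; python3 st.py
python3 -m handwheel '[0.1488,0.006,0,0,0,0.0022,0.1488,0.006,0,0,0,0.0022,0.1488,0.006,0,0,0,0.0022,0.1488,0.006,0,0,0,0.0022]' >/dev/null
python3 -m handwheel '[0.1488,0.006,0,0,0,0.0022,0.1488,0.006,0,0,0,0.0022,0.1488,0.006,0,0,0,0.0022,0.1488,0.006,0,0,0,0.0022,0,0,0,0,0,0]' >/dev/null
python3 -m handwheel '[0,0,-0.1,0,0,0,0,0,-0.1,0,0,0,0,0,-0.1,0,0,0,0,0,-0.1,0,0,0,0,0,0,0,0,0]' >/dev/null
python3 -m handwheel '[0,0,-0.03,0,0,0,0,0,0,0,0,0,0,0,0,0,0,0]' >/dev/null; python3 st.py
for i in 1 2; do python3 -m handwheel '[0,0,-0.008,0,0,0,0,0,0,0,0,0]' >/dev/null; python3 st.py; done
```

```text
t 27.78 tcp [453.8 113.3 119.7] yaw -10.33 tilt 0.45 F [-1.4  0.4 -0.5] Mz [-0.01 -0.03  0.02] op 0.615 ff 0.0
t 28.20 tcp [456.8 111.2  23.8] yaw -10.44 tilt 0.29 F [-0.1  0.   0.1] Mz [-0.01  0.01 -0.01] op 0.621 ff 0.0
t 28.87 tcp [458.8 111.6  27.8] yaw -10.42 tilt 0.20 F [ 2.1 -0.4  5.5] Mz [-0.17 -0.16  0.  ] op 0.363 ff 42.3
t 29.28 tcp [455.4 111.8 138.9] yaw -10.42 tilt 0.24 F [ 1.5  0.7 -2.5] Mz [ 0.01 -0.05 -0.06] op 0.362 ff 41.4
t 30.70 tcp [636.2 118.9  75. ] yaw -8.84 tilt 0.06 F [ 0.3  0.  -1.1] Mz [ 0.03  0.   -0.05] op 0.366 ff 41.5
t 30.87 tcp [636.4 118.9  74.1] yaw -8.84 tilt 0.09 F [ 0.8 -0.3 -1.2] Mz [-0.04 -0.   -0.01] op 0.365 ff 41.5
t 31.03 tcp [636.5 118.9  72.8] yaw -8.85 tilt 0.10 F [-0.8  0.4  1. ] Mz [ 0.05 -0.02  0.01] op 0.364 ff 41.8
```

```bash
python3 -m handwheel '[0,0,-0.003,0,0,0,0,0,0,0,0,0]' >/dev/null; python3 st.py;  python3 -m handwheel '[0,0,0,0,0,0,0,0,0,0,0,0,0,0,0,0,0,0]' 0.5 >/dev/null; python3 -m handwheel '[0,0,0.05,0,0,0,0,0,0.1,0,0,0,0,0,0.2,0,0,0,0,0,0.2,0,0,0,0,0,0.2,0,0,0]' >/dev/null
python3 -m handwheel '[-0.2,0,0,0,0,0,-0.2,0,0,0,0,0,-0.2,0,0,0,0,0,-0.1,0,0,0,0,0,0,0,0,0,0,0]' >/dev/null;python3 st.py;python3 -c "from blocks import *;blocks('9')"
```

```text
t 31.20 tcp [636.5 118.9  72.9] yaw -8.84 tilt 0.08 F [-0.8  0.4  5. ] Mz [-0.01  0.23  0.  ] op 0.367 ff 42.2
t 32.28 tcp [528.3 119.3 185.1] yaw -8.80 tilt 0.01 F [ 0.4 -0.2 -0.5] Mz [ 0.03 -0.04 -0.03] op 0.496 ff 0.0
scene z24 px [319. 141.] c 534.4 306.5 size 45 40 long-axis -88.3 n100
scene z24 px [290. 145.] c 469.0 235.3 size 54 35 long-axis 17.5 n115
scene z24 px [283. 218.] c 626.5 -8.5 size 120 20 long-axis 72.8 n80
scene z24 px [257. 241.] c 613.3 -129.2 size 75 39 long-axis 35.9 n90
scene z69 px [316. 180.] c 634.5 117.7 size 57 35 long-axis -6.4 n174
scene z69 px [301. 192.] c 625.9 52.1 size 55 37 long-axis -6.5 n191
scene z69 px [285. 204.] c 614.3 -10.5 size 55 35 long-axis -7.2 n199
scene key ((449.5441589355469, -258.5780944824219), (46.60897445678711, 20.237686157226562), 0.4363561272621155) 0.0929979892647432
top z24 px [152. 178.] c 530.8 309.2 size 42 39 long-axis 1.4 n188
top z69 px [244. 143.] c 623.2 54.0 size 54 32 long-axis -9.1 n242
top z69 px [268. 148.] c 611.5 -9.8 size 54 32 long-axis -9.0 n243
top key ((447.0943298339844, -257.3114013671875), (45.49324035644531, 18.433332443237305), 4.9279584884643555) 0.09358636242259032
```

Three are on the bar. Fourth block at (467.3,235.8), 19°.

```bash
python3 -m handwheel '[-0.0852,0.1553,-0.08,0,0,0.0618,-0.0852,0.1553,-0.08,0,0,0.0618,-0.0852,0.1553,-0.08,0,0,0.0618,-0.0852,0.1553,-0.08,0,0,0.0618,-0.0852,0.1553,-0.08,0,0,0.0618]' 0.62 >/dev/null;python3 -m handwheel '[0,0,0,0,0,0,0,0,0,0,0,0]' >/dev/null; python3 st.py
python3 -m handwheel '[0,0,-0.2,0,0,0,0,0,-0.2,0,0,0,0,0,-0.15,0,0,0,0,0,-0.101,0,0,0,0,0,0,0,0,0]' >/dev/null; python3 st.py
python3 -m handwheel '[0,0,0,0,0,0,0,0,0,0,0,0,0,0,0,0,0,0,0,0,0,0,0,0,0,0,0,0,0,0]' 0.2 40 >/dev/null;python3 -m handwheel '[0,0,0,0,0,0,0,0,0,0,0,0,0,0,0,0,0,0]' >/dev/null; python3 st.py
python3 -m handwheel '[0,0,0.05,0,0,0,0,0,0.1,0,0,0,0,0,0.2,0,0,0,0,0,0.2,0,0,0,0,0,0.2,0,0,0]' >/dev/null; python3 st.py
python3 -m handwheel '[0.149,-0.0436,0,0,0,-0.0386,0.149,-0.0436,0,0,0,-0.0386,0.149,-0.0436,0,0,0,-0.0386,0.149,-0.0436,0,0,0,-0.0386]' >/dev/null
python3 -m handwheel '[0.149,-0.0436,0,0,0,-0.0386,0.149,-0.0436,0,0,0,-0.0386,0.149,-0.0436,0,0,0,-0.0386,0.149,-0.0436,0,0,0,-0.0386,0,0,0,0,0,0]' >/dev/null
python3 -m handwheel '[0,0,-0.1,0,0,0,0,0,-0.1,0,0,0,0,0,-0.1,0,0,0,0,0,-0.1,0,0,0,0,0,0,0,0,0]' >/dev/null
python3 -m handwheel '[0,0,-0.03,0,0,0,0,0,0,0,0,0,0,0,0,0,0,0]' >/dev/null; python3 st.py
for i in 1 2; do python3 -m handwheel '[0,0,-0.008,0,0,0,0,0,0,0,0,0]' >/dev/null; python3 st.py; done
```

```text
t 32.97 tcp [467.2 236.3 123.8] yaw 19.05 tilt 0.03 F [ 0.6 -0.2 -0.1] Mz [-0.02 -0.04  0.  ] op 0.619 ff 0.0
t 33.38 tcp [466.4 233.9  23.8] yaw 18.82 tilt 0.28 F [-0.2  0.   0.4] Mz [-0.    0.03 -0.02] op 0.623 ff 0.0
t 34.05 tcp [468.6 235.6  28.1] yaw 18.98 tilt 0.21 F [ 1.4 -2.4  5.6] Mz [-0.26 -0.06 -0.07] op 0.363 ff 42.7
t 34.47 tcp [465.6 235.2 139.3] yaw 18.97 tilt 0.16 F [-0.1 -0.6 -0.8] Mz [-0.   -0.01  0.01] op 0.367 ff 41.9
t 35.88 tcp [645.6 183.1  74.4] yaw -8.81 tilt 0.01 F [-0.2 -0.2 -1.2] Mz [-0.   -0.   -0.02] op 0.361 ff 42.2
t 36.05 tcp [645.8 183.   73.4] yaw -8.82 tilt 0.02 F [ 0.6  0.1 -0.5] Mz [ 0.02 -0.02 -0.01] op 0.364 ff 42.2
t 36.22 tcp [646.  183.1  73. ] yaw -8.82 tilt 0.02 F [-1.9 -0.2  3.2] Mz [-0.04  0.35 -0.02] op 0.358 ff 42.6
```

```bash
python3 -m handwheel '[0,0,0,0,0,0,0,0,0,0,0,0,0,0,0,0,0,0]' 0.5 >/dev/null; python3 -m handwheel '[0,0,0.05,0,0,0,0,0,0.1,0,0,0,0,0,0.2,0,0,0,0,0,0.2,0,0,0,0,0,0.2,0,0,0]' >/dev/null
python3 -m handwheel '[-0.2,0,0,0,0,0,-0.2,0,0,0,0,0,-0.2,0,0,0,0,0,-0.1,0,0,0,0,0,0,0,0,0,0,0]' >/dev/null;python3 st.py
for i in 1 2 3; do python3 -m handwheel '[-0.0411,-0.196,0,0,0,0.0093,-0.0411,-0.196,0,0,0,0.0093,-0.0411,-0.196,0,0,0,0.0093,-0.0411,-0.196,0,0,0,0.0093,-0.0411,-0.196,0,0,0,0.0093]' >/dev/null; done; python3 -m handwheel '[0,0,0,0,0,0,0,0,0,0,0,0,0,0,0,0,0,0]' 0.6 >/dev/null; python3 st.py;python3 -c "from blocks import *;blocks('10')"
```

```text
t 37.30 tcp [538.2 183.4 185.8] yaw -8.76 tilt 0.01 F [ 0.3  1.  -1.6] Mz [-0.05 -0.02  0.05] op 0.499 ff 0.0
t 38.80 tcp [ 448.7 -258.2  185.2] yaw 3.69 tilt 0.06 F [-0.1  0.4 -0.1] Mz [ 0.03  0.03 -0.02] op 0.603 ff 0.0
scene z24 px [319. 141.] c 533.8 308.9 size 41 39 long-axis -62.2 n89
scene z24 px [277. 223.] c 621.2 -43.9 size 53 19 long-axis 60.1 n57
scene z24 px [258. 241.] c 614.8 -130.3 size 75 42 long-axis 37.5 n101
scene z69 px [331. 169.] c 645.6 180.3 size 55 36 long-axis -8.6 n166
scene z69 px [316. 180.] c 635.6 117.5 size 55 38 long-axis -5.1 n177
scene z69 px [301. 192.] c 625.6 53.3 size 57 35 long-axis -4.7 n191
scene z69 px [285. 204.] c 614.3 -10.2 size 58 35 long-axis -9.9 n205
scene key ((450.3168640136719, -258.6582946777344), (47.120384216308594, 19.77976417541504), 4.697558403015137) 0.09270620285500306
top z24 px [152. 178.] c 529.9 309.6 size 42 41 long-axis 71.6 n188
top z69 px [197. 135.] c 643.7 182.2 size 54 32 long-axis -9.7 n247
top z69 px [220. 139.] c 632.5 118.5 size 55 32 long-axis -8.6 n243
top z69 px [244. 143.] c 623.1 54.0 size 54 32 long-axis -8.4 n242
top z69 px [268. 147.] c 611.5 -9.8 size 54 32 long-axis -8.9 n242
top key ((446.9855651855469, -257.79681396484375), (17.19481658935547, 44.17592239379883), 89.9829330444336) 0.09369679313278897
```

All four blocks lie on the bar within about 2 mm of its centre line and square to it. Now take the key again.

```bash
python3 -m handwheel '[0,0,-0.2,0,0,0,0,0,-0.2,0,0,0,0,0,-0.15,0,0,0,0,0,-0.1,0,0,0,0,0,-0.028,0,0,0]' >/dev/null
python3 -m handwheel '[0,0,0,0,0,0,0,0,0,0,0,0]' >/dev/null; python3 st.py
python3 -m handwheel '[0,0,0,0,0,0,0,0,0,0,0,0,0,0,0,0,0,0,0,0,0,0,0,0,0,0,0,0,0,0]' 0 80 >/dev/null
python3 -m handwheel '[0,0,0,0,0,0,0,0,0,0,0,0,0,0,0,0,0,0,0,0,0,0,0,0,0,0,0,0,0,0]' >/dev/null; python3 st.py
python3 -m handwheel '[0,0,0.05,0,0,0,0,0,0.1,0,0,0,0,0,0.15,0,0,0,0,0,0.2,0,0,0,0,0,0.2,0,0,0]' >/dev/null; python3 st.py
for i in 1 2 3; do python3 -m handwheel '[0.0677,0.0648,0,0,0,0.0574,0.0677,0.0648,0,0,0,0.0574,0.0677,0.0648,0,0,0,0.0574,0.0677,0.0648,0,0,0,0.0574,0.0677,0.0648,0,0,0,0.0574]' >/dev/null; done
python3 -m handwheel '[0,0,-0.1,0,0,0,0,0,-0.1,0,0,0,0,0,-0.1,0,0,0,0,0,-0.06,0,0,0,0,0,0,0,0,0]' >/dev/null; python3 st.py
for i in 1 2 3; do python3 -m handwheel '[0,0,-0.02,0,0,0,0,0,0,0,0,0]'>/dev/null; python3 st.py; done
```

```text
t 39.48 tcp [ 449.  -257.7   83.6] yaw 3.79 tilt 0.07 F [-0.3  0.4  0.6] Mz [-0.05 -0.03  0.01] op 0.602 ff 0.0
t 40.32 tcp [ 449.  -257.9   84.3] yaw 3.71 tilt 0.08 F [-0.4  3.7  6.1] Mz [ 0.62  0.08 -0.01] op 0.198 ff 78.3
t 40.73 tcp [ 447.4 -257.5  188. ] yaw 3.73 tilt 0.13 F [ 0.  -0.3 -1.7] Mz [-0.05 -0.06  0.03] op 0.192 ff 78.3
t 42.40 tcp [ 598.7 -111.7  130.7] yaw 81.21 tilt 0.32 F [-0.8  0.5 -2.4] Mz [ 0.05 -0.04  0.01] op 0.197 ff 78.5
t 42.57 tcp [ 600.8 -112.4  131.2] yaw 81.21 tilt 0.04 F [ 0.   0.3 -1.2] Mz [-0.05 -0.01 -0.01] op 0.198 ff 78.5
t 42.73 tcp [ 600.9 -112.4  128.3] yaw 81.21 tilt 0.06 F [ 0.  -0.2 -1.9] Mz [ 0.04 -0.02 -0.03] op 0.198 ff 78.5
t 42.90 tcp [ 600.5 -112.2  124.7] yaw 81.21 tilt 0.00 F [-0.1  1.  -1.7] Mz [ 0.02  0.01 -0.01] op 0.197 ff 78.5
```

```bash
for i in 1 2 3; do python3 -m handwheel '[0,0,-0.02,0,0,0,0,0,0,0,0,0]'>/dev/null; python3 st.py; done
```

```text
t 43.07 tcp [ 600.4 -112.   121.3] yaw 81.21 tilt 0.04 F [ 0.1 -0.2 -1.7] Mz [-0.01 -0.01  0.01] op 0.196 ff 78.6
t 43.23 tcp [ 600.3 -112.   118.1] yaw 81.22 tilt 0.05 F [-0.1  0.5 -1.4] Mz [-0.04  0.01  0.01] op 0.193 ff 78.6
t 43.40 tcp [ 600.3 -112.   115.1] yaw 81.22 tilt 0.05 F [ 0.1 -0.5 -1.4] Mz [ 0.08 -0.06  0.02] op 0.192 ff 78.6
```

Going in without contact. Two more steps down, then clockwise.

```bash
python3 -m handwheel '[0,0,-0.02,0,0,0,0,0,-0.014,0,0,0,0,0,0,0,0,0]'>/dev/null; python3 st.py
for i in 1 2 3; do python3 -m handwheel '[0,0,0,0,0,-0.06,0,0,0,0,0,-0.06,0,0,0,0,0,-0.06,0,0,0,0,0,-0.06,0,0,0,0,0,0]'>/dev/null; python3 st.py; done
```

```text
t 43.65 tcp [ 600.6 -112.1  110.4] yaw 81.22 tilt 0.01 F [ 0.9  0.3 -2.4] Mz [ 0.07 -0.06  0.05] op 0.192 ff 78.4
t 44.07 tcp [ 601.3 -111.8  110.7] yaw 59.53 tilt 0.14 F [ 2.5  1.5 -3.2] Mz [ 0.39 -0.59  0.11] op 0.193 ff 78.3
t 44.48 tcp [ 601.5 -112.3  110.7] yaw 38.06 tilt 0.17 F [ 3.9  0.7 -3.6] Mz [ 0.06 -0.82  0.09] op 0.195 ff 78.1
t 44.90 tcp [ 601.4 -112.8  110.7] yaw 16.56 tilt 0.19 F [ 4.6 -1.4 -5.6] Mz [-0.28 -0.95  0.13] op 0.194 ff 78.1
```

```bash
python3 -m handwheel '[0.005,0,0,0,0,-0.05,0,0,0,0,0,-0.05,0,0,0,0,0,-0.05,0,0,0,0,0,0]'>/dev/null; python3 st.py
for i in 1 2 3 4 5; do python3 -m handwheel '[0,0,0,0,0,-0.025,0,0,0,0,0,0]'>/dev/null; python3 st.py; done
```

```text
t 45.23 tcp [ 601.6 -113.1  110.7] yaw 3.15 tilt 0.12 F [ 3.  -2.5 -4.7] Mz [-0.57 -0.62  0.13] op 0.194 ff 78.2
t 45.40 tcp [ 601.5 -113.1  110.7] yaw 0.95 tilt 0.13 F [ 2.  -3.6 -4. ] Mz [-0.8  -0.64  0.08] op 0.196 ff 78.2
t 45.57 tcp [ 601.5 -113.1  110.7] yaw -1.35 tilt 0.12 F [ 3.2 -4.3 -4. ] Mz [-0.94 -0.66  0.11] op 0.200 ff 78.2
t 45.73 tcp [ 601.5 -113.1  110.7] yaw -3.61 tilt 0.13 F [ 2.6 -4.  -4.7] Mz [-0.96 -0.66  0.14] op 0.199 ff 78.1
t 45.90 tcp [ 601.4 -113.2  110.7] yaw -5.82 tilt 0.14 F [ 2.3 -5.1 -4.9] Mz [-1.   -0.6   0.18] op 0.198 ff 78.2
t 46.07 tcp [ 601.4 -113.2  110.8] yaw -8.05 tilt 0.15 F [ 3.2 -4.2 -4.4] Mz [-1.   -0.59  0.27] op 0.199 ff 78.2
```

```bash
for i in 1 2 3 4 5; do python3 -m handwheel '[0,0,0,0,0,-0.025,0,0,0,0,0,0]'>/dev/null; python3 st.py; done
```

```text
t 46.23 tcp [ 601.4 -113.2  110.7] yaw -10.30 tilt 0.15 F [ 2.3 -4.8 -4.7] Mz [-1.04 -0.55  0.24] op 0.199 ff 78.2
t 46.40 tcp [ 601.3 -113.3  110.8] yaw -12.53 tilt 0.16 F [ 1.6 -4.5 -3.9] Mz [-1.06 -0.49  0.23] op 0.196 ff 78.2
t 46.57 tcp [ 601.3 -113.3  110.8] yaw -14.77 tilt 0.17 F [ 1.5 -5.  -4.7] Mz [-1.03 -0.52  0.39] op 0.198 ff 78.2
t 46.73 tcp [ 601.3 -113.3  110.8] yaw -17.03 tilt 0.17 F [ 1.3 -3.9 -5.2] Mz [-1.04 -0.45  0.25] op 0.196 ff 78.2
t 46.90 tcp [ 601.3 -113.4  110.8] yaw -19.30 tilt 0.17 F [ 2.3 -5.7 -4.3] Mz [-1.07 -0.47  0.24] op 0.193 ff 78.2
```

```bash
for i in 1 2; do python3 -m handwheel '[0,0,0,0,0,-0.03,0,0,0,0,0,0]'>/dev/null; python3 st.py; done
python3 -m handwheel '[0,0,0.05,0,0,0,0,0,0.1,0,0,0,0,0,0.1,0,0,0,0,0,0.15,0,0,0,0,0,0.1,0,0,0]'>/dev/null; python3 st.py
python3 -m handwheel '[0,-0.2,0,0,0,0,0,-0.2,0,0,0,0,0,-0.2,0,0,0,0,0,-0.2,0,0,0,0,0,-0.2,0,0,0,0]'>/dev/null
python3 -m handwheel '[0,-0.1,0,0,0,0,0,0,0,0,0,0,0,0,0,0,0,0]'>/dev/null;python3 st.py
python3 - <<'E'
from rect import *
S=cam("scene");T=cam("top");np.savez("scene11.npz",im=S[0],d=S[1]);np.savez("top11.npz",im=T[0],d=T[1])
a=rect("top",(598.7,-112.5),.05,45,400,T[0])
b=cv2.resize(S[0][130:280,150:300],(400,400),interpolation=cv2.INTER_CUBIC)
cv2.imwrite("pics/chk2.png",np.hstack([cv2.convertScaleAbs(b,alpha=1.4),a]))
def tongue(im):
    r=rect("top",(598.7,-112.5),.05,40,400,im);g=cv2.cvtColor(r,cv2.COLOR_BGR2GRAY).astype(np.float32)
    G=cv2.GaussianBlur(g,(0,0),3);gx=cv2.Sobel(G,5,1,0);gy=cv2.Sobel(G,5,0,1);yy,xx=np.mgrid[:400,:400]
    s=(np.hypot(xx-200,yy-200)<55);z=np.sum(((gx-1j*gy)**4/(np.hypot(gx,gy)**2+1e-6))[s]);return np.degrees(np.angle(z))/4
for t in("0","4","11"):print(t,tongue(np.load(f"top{t}.npz")["im"]))
E
```

```text
t 47.07 tcp [ 601.2 -113.4  110.8] yaw -22.03 tilt 0.17 F [ 2.3 -4.9 -4.4] Mz [-1.19 -0.43  0.13] op 0.197 ff 78.2
t 47.23 tcp [ 601.2 -113.5  110.8] yaw -24.79 tilt 0.18 F [ 1.8 -6.  -4.2] Mz [-1.26 -0.4  -0.14] op 0.195 ff 78.2
t 47.65 tcp [ 600.5 -111.4  186.5] yaw -24.76 tilt 0.24 F [ 0.6 -0.7 -1.6] Mz [ 0.02 -0.01  0.01] op 0.193 ff 86.7
t 48.32 tcp [ 600.7 -276.8  185.2] yaw -24.97 tilt 0.19 F [-0.5  0.1 -1.1] Mz [ 0.02 -0.   -0.04] op 0.194 ff 86.9
0 19.639374
4 -7.4776797
11 12.9059105
```

View pics/chk2.png

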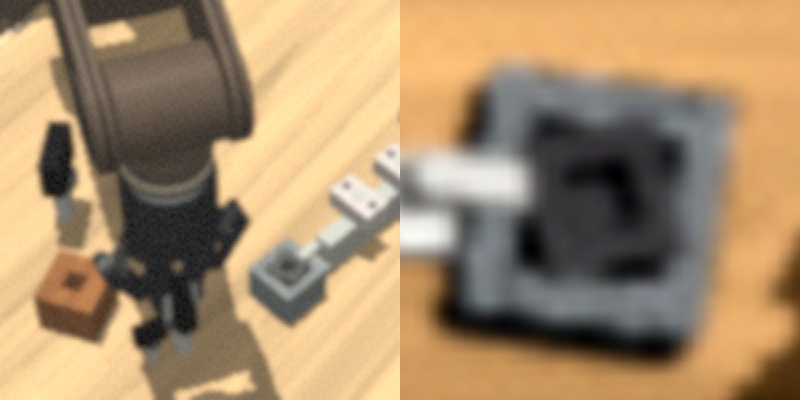

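The recess now reads 12.9° against 12.5° at the locked stop, and the tongue lies towards the bar at (470,180) in the right tile. Now the key goes back to its stand.

```bash
for i in 1 2; do python3 -m handwheel '[-0.1021,0.0129,0,0,0,0.0318,-0.1021,0.0129,0,0,0,0.0318,-0.1021,0.0129,0,0,0,0.0318,-0.1021,0.0129,0,0,0,0.0318,-0.1021,0.0129,0,0,0,0.0318]'>/dev/null; done
python3 -m handwheel '[0,0,-0.1,0,0,0,0,0,-0.1,0,0,0,0,0,0,0,0,0,0,0,0,0,0,0]'>/dev/null; python3 st.py
python3 -m handwheel '[0,0,-0.06,0,0,0,0,0,-0.06,0,0,0,0,0,-0.06,0,0,0,0,0,-0.03,0,0,0,0,0,0,0,0,0]'>/dev/null; python3 st.py; python3 -m handwheel '[0,0,-0.03,0,0,0,0,0,-0.03,0,0,0,0,0,-0.03,0,0,0,0,0,0,0,0,0]'>/dev/null; python3 st.py; python3 -m handwheel '[0,0,-0.03,0,0,0,0,0,-0.03,0,0,0,0,0,-0.03,0,0,0,0,0,0,0,0,0]'>/dev/null; python3 st.py
```

```text
t 49.58 tcp [ 447.8 -256.1  155. ] yaw 3.75 tilt 0.16 F [ 0.7  0.2 -2.2] Mz [-0.07  0.    0.01] op 0.195 ff 86.8
t 50.00 tcp [ 447.9 -258.4  125.9] yaw 3.72 tilt 0.20 F [-6.5  1.7 10.7] Mz [ 0.4   1.27 -0.01] op 0.192 ff 88.6
t 50.33 tcp [ 452.6 -260.   124.3] yaw 3.65 tilt 0.25 F [-14.4  15.6  57.3] Mz [3.39 2.87 0.13] op 0.195 ff 98.8
t 50.67 tcp [ 459.8 -261.1  120.7] yaw 3.45 tilt 1.16 F [-12.2  27.1  91. ] Mz [6.22 2.47 0.05] op 0.193 ff 115.4
```

The tip caught on the stand, so I back up at once.

```bash
python3 -m handwheel '[0,0,0.1,0,0,0,0,0,0.1,0,0,0,0,0,0.1,0,0,0,0,0,0.1,0,0,0,0,0,0,0,0,0]'>/dev/null; python3 st.py
python3 - <<'E'
from h import *
S=cam("scene");T=cam("top");np.savez("scene12.npz",im=S[0],d=S[1]);np.savez("top12.npz",im=T[0],d=T[1])
b=S[0][180:270,130:250]
cv2.imwrite("pics/stand2.png",cv2.convertScaleAbs(cv2.resize(b,None,fx=6,fy=6,interpolation=cv2.INTER_CUBIC),alpha=1.8))
E
```

```text
t 51.08 tcp [ 449.9 -259.   160.2] yaw 3.66 tilt 0.37 F [ 1.5 -0.7 -1.5] Mz [-0.04 -0.01 -0.02] op 0.196 ff 100.3
```

View pics/stand2.png

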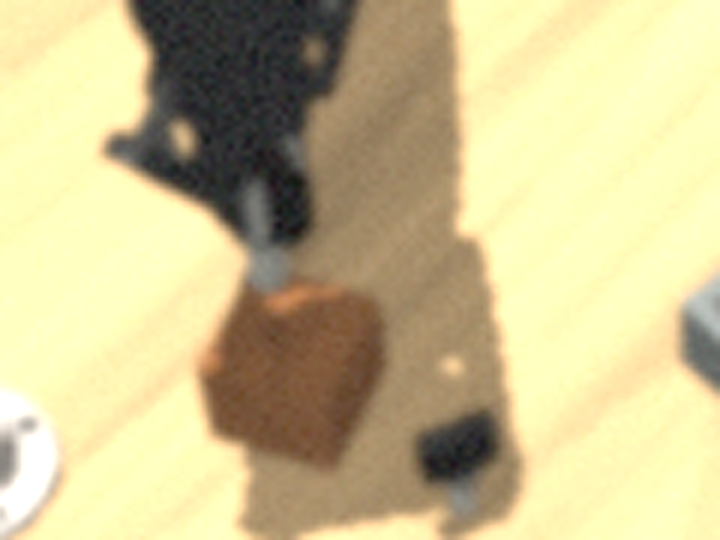

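The stem at (268,265) ends about 10 px to the left of where the first return put it (278,300), so the key has probably tilted in the pads. I'll measure the stem's axis from the scene depth and compare it with the good earlier case.

```bash
cat > stem.py <<'E'
from h import *
def stem(n,lo=.08,hi=.135):
    z=np.load(n);d=z["d"];c=imaging.get_calibration("scene");f=192/np.tan(np.radians(c["fovy"])/2);P=cloud(d,c,f)
    m=(d>0)&(np.hypot(P[...,0]-.448,P[...,1]+.257)<.035)&(P[...,2]>.070)&(P[...,2]<.145)
    Q=P[m]*1000;v,u=np.nonzero(m)
    for a in range(70,140,6):
        s=(Q[:,2]>=a)&(Q[:,2]<a+6)
        if s.sum(): print(n,a,s.sum(),np.median(Q[s],0).round(1),"ext x",np.ptp(Q[s,0]).round(1),"y",np.ptp(Q[s,1]).round(1),"px",u[s].mean().round(1),v[s].mean().round(1))
E
python3 -c "
from stem import *
stem('scene5.npz');stem('scene12.npz')"
```

```text
scene5.npz 76 2 [ 451.6 -256.5   81.1] ext x 0.9 y 11.9 px 177.5 228.5
scene5.npz 82 9 [ 452.2 -260.4   85.6] ext x 12.5 y 13.0 px 175.8 227.9
scene5.npz 88 8 [ 453.  -260.7   90.8] ext x 10.7 y 9.1 px 176.0 227.0
scene5.npz 94 5 [ 453.8 -262.3   96.1] ext x 2.6 y 8.9 px 176.0 226.2
scene5.npz 100 8 [ 452.6 -261.8  101.6] ext x 8.7 y 10.9 px 175.6 224.8
scene5.npz 106 11 [ 452.5 -262.   108.6] ext x 15.6 y 10.7 px 175.2 223.2
scene5.npz 112 2 [ 456.1 -260.   115. ] ext x 2.3 y 1.2 px 176.5 222.0
scene5.npz 118 3 [ 456.7 -265.1  120.8] ext x 7.8 y 6.4 px 175.0 221.7
scene5.npz 124 14 [ 453.6 -268.5  126.6] ext x 13.2 y 8.3 px 172.9 220.5
scene5.npz 130 10 [ 470.5 -262.5  132.7] ext x 15.3 y 15.2 px 179.3 219.7
scene5.npz 136 17 [ 467.1 -264.1  138. ] ext x 16.3 y 22.2 px 177.6 218.6
scene12.npz 82 1 [ 446.2 -263.    85.6] ext x 0.0 y 0.0 px 174.0 228.0
scene12.npz 88 9 [ 450.1 -262.9   91.6] ext x 7.7 y 13.4 px 175.2 226.4
scene12.npz 94 6 [ 450.3 -263.9   98.2] ext x 7.4 y 10.8 px 174.5 225.5
scene12.npz 100 7 [ 450.2 -263.3  103.2] ext x 14.1 y 8.1 px 173.9 223.9
scene12.npz 106 9 [ 450.6 -265.1  107.1] ext x 8.6 y 11.0 px 174.2 223.6
scene12.npz 112 8 [ 452.1 -264.5  112.8] ext x 10.9 y 10.3 px 173.9 222.0
scene12.npz 118 3 [ 453.3 -261.8  119.4] ext x 7.8 y 6.0 px 174.3 221.0
scene12.npz 124 1 [ 454.5 -268.9  127. ] ext x 0.0 y 0.0 px 173.0 221.0
scene12.npz 130 13 [ 457.8 -269.2  132. ] ext x 26.7 y 9.6 px 173.0 219.8
scene12.npz 136 7 [ 470.4 -266.2  141.2] ext x 15.1 y 21.0 px 177.9 219.0
```

The stem is still upright but sits about (-2.5,-2.5) mm off the good case and about 5 mm higher in the hand. I'll shift it and compare again.

```bash
python3 -m handwheel '[0.016,0.015,0,0,0,0,0,0,0,0,0,0,0,0,0,0,0,0,0,0,0,0,0,0]'>/dev/null; python3 st.py
python3 - <<'E'
from stem import *
ds=[];ims=[]
for i in range(6):
    S=cam("scene");ds.append(S[1]);ims.append(S[0].astype(float))
np.savez("scene13.npz",im=np.mean(ims,0).astype(np.uint8),d=np.median(ds,0))
stem("scene13.npz")
# grey stem/tip silhouette centroid by rows, both images
for n in("scene5.npz","scene13.npz"):
    im=np.load(n)["im"].astype(float);g=im[222:232,168:186];b=g[...,0]-g[...,2]
    print(n);print(b.astype(int))
E
```

```text
t 51.52 tcp [ 450.2 -255.2  156.1] yaw 3.65 tilt 0.11 F [-0.1  0.3 -2.4] Mz [0.02 0.03 0.07] op 0.194 ff 100.2
scene13.npz 82 3 [ 450.5 -260.5   86.8] ext x 10.3 y 11.6 px 176.0 226.3
scene13.npz 88 9 [ 451.5 -257.4   91.8] ext x 10.6 y 11.8 px 176.3 225.9
scene13.npz 94 7 [ 450.5 -260.4   96.5] ext x 5.7 y 13.6 px 176.0 225.0
scene13.npz 100 8 [ 451.8 -260.6  103.2] ext x 10.3 y 8.4 px 175.5 223.8
scene13.npz 106 10 [ 452.8 -259.   109.7] ext x 8.5 y 9.3 px 175.9 222.3
scene13.npz 112 4 [ 451.6 -260.7  115.4] ext x 6.8 y 6.9 px 175.0 221.2
scene13.npz 124 9 [ 455.3 -266.8  126.8] ext x 15.5 y 8.4 px 173.6 220.1
scene13.npz 130 8 [ 469.7 -262.8  134.7] ext x 24.3 y 17.4 px 178.2 219.5
scene13.npz 136 11 [ 470.7 -263.   138.7] ext x 14.6 y 20.3 px 178.5 218.8
scene5.npz
[[-59 -56 -49 -38 -22 -11  -3  -4  -5  -4  -7 -15 -19 -25 -32 -31 -33 -33]
 [-61 -58 -53 -40 -24  -9  -5  -4  -3  -6 -11 -19 -25 -29 -32 -33 -33 -33]
 [-60 -57 -51 -40 -21  -9  -5  -3  -4  -7 -13 -23 -28 -34 -33 -33 -32 -34]
 [-60 -53 -45 -29 -16  -8  -4  -3  -3  -6 -13 -22 -31 -34 -34 -34 -35 -33]
 [-58 -51 -39 -28 -1
[... 493 characters left out ...]
-24 -29 -30 -32 -33 -33]
 [-61 -61 -58 -49 -33 -14  -5  -3  -4  -5 -11 -19 -27 -30 -32 -32 -32 -33]
 [-62 -61 -57 -48 -30 -12  -5  -4  -4  -5 -10 -20 -27 -31 -34 -34 -34 -33]
 [-61 -60 -53 -43 -25 -11  -5  -5  -4  -5 -10 -21 -30 -33 -34 -34 -33 -35]
 [-60 -58 -51 -39 -23 -12  -7  -5  -4  -7 -15 -26 -33 -37 -36 -35 -35 -37]
 [-59 -55 -46 -37 -27 -20 -13  -9  -9 -16 -29 -40 -46 -45 -43 -38 -37 -39]
 [-58 -50 -42 -38 -33 -27 -21 -20 -25 -35 -48 -57 -58 -54 -49 -43 -39 -39]
 [-54 -46 -37 -37 -36 -33 -33 -38 -45 -54 -60 -63 -59 -52 -49 -42 -38 -37]
 [-49 -41 -37 -36 -35 -36 -36 -43 -52 -59 -59 -55 -50 -44 -40 -37 -38 -36]
 [-45 -38 -35 -37 -34 -37 -38 -41 -46 -51 -50 -45 -40 -38 -36 -36 -36 -35]]
```

The stem now matches the good case to under 2 mm; the tip is at about z 86. Lower in small steps and stop at the first sign of force.

```bash
python3 -m handwheel '[0.006,-0.003,-0.06,0,0,0,0,0,-0.06,0,0,0,0,0,-0.05,0,0,0,0,0,0,0,0,0,0,0,0,0,0,0]'>/dev/null; python3 st.py
for i in 1 2 3; do python3 -m handwheel '[0,0,-0.02,0,0,0,0,0,0,0,0,0]'>/dev/null; python3 st.py; done
```

```text
t 52.23 tcp [ 450.8 -255.5  130.3] yaw 3.64 tilt 0.16 F [ 0.4 -0.3 -0.9] Mz [ 0.    0.   -0.04] op 0.192 ff 100.2
t 52.40 tcp [ 451.5 -256.   128.4] yaw 3.64 tilt 0.01 F [ 0.2  1.3 -2.3] Mz [-0.05 -0.02  0.01] op 0.192 ff 100.2
t 52.57 tcp [ 451.4 -255.9  125.4] yaw 3.64 tilt 0.01 F [-0.7 -0.6 -2.2] Mz [-0.01  0.05  0.03] op 0.195 ff 100.2
t 52.73 tcp [ 451.3 -255.9  122.2] yaw 3.64 tilt 0.04 F [-0.2 -0.1 -1.7] Mz [ 0.03 -0.02  0.  ] op 0.194 ff 100.2
```

```bash
for i in 1 2 3 4; do python3 -m handwheel '[0,0,-0.014,0,0,0,0,0,0,0,0,0]'>/dev/null; python3 st.py; done
```

```text
t 52.90 tcp [ 451.3 -255.9  120.2] yaw 3.64 tilt 0.03 F [-0.1 -0.2 -1.8] Mz [-0.01  0.    0.  ] op 0.194 ff 100.2
t 53.07 tcp [ 451.3 -255.9  118.1] yaw 3.64 tilt 0.03 F [-0.2 -0.1 -2.2] Mz [ 0.03 -0.02  0.08] op 0.192 ff 100.2
t 53.23 tcp [ 451.3 -255.9  116. ] yaw 3.64 tilt 0.03 F [-0.5  0.5 -2.8] Mz [ 0.02  0.01 -0.  ] op 0.193 ff 100.2
t 53.40 tcp [ 451.3 -255.9  113.9] yaw 3.64 tilt 0.03 F [ 1.   0.6 -2.4] Mz [ 0.03 -0.03 -0.02] op 0.194 ff 100.2
```

```bash
for i in 1 2 3 4 5 6; do python3 -m handwheel '[0,0,-0.02,0,0,0,0,0,0,0,0,0]'>/dev/null; python3 st.py; done
```

```text
t 53.57 tcp [ 451.3 -255.8  110.7] yaw 3.64 tilt 0.05 F [-0.3  0.3 -1.9] Mz [ 0.01  0.01 -0.01] op 0.191 ff 100.2
t 53.73 tcp [ 451.2 -255.8  107.7] yaw 3.64 tilt 0.05 F [ 0.7  0.  -1.7] Mz [ 0.04  0.03 -0.  ] op 0.194 ff 100.2
t 53.90 tcp [ 451.2 -255.8  104.7] yaw 3.64 tilt 0.05 F [-0.4  0.4 -1.7] Mz [ 0.03  0.   -0.04] op 0.194 ff 100.2
t 54.07 tcp [ 451.3 -255.8  101.7] yaw 3.64 tilt 0.05 F [-0.7  1.1 -1.6] Mz [ 0.07 -0.01  0.01] op 0.193 ff 100.2
t 54.23 tcp [ 451.3 -255.8   98.7] yaw 3.64 tilt 0.05 F [-0.2  0.4 -2.6] Mz [-0.04 -0.01  0.01] op 0.192 ff 100.2
t 54.40 tcp [ 451.2 -255.8   95.7] yaw 3.64 tilt 0.05 F [-1.2 -0.  -2.2] Mz [-0.04 -0.   -0.06] op 0.197 ff 100.2
```

```bash
for i in 1 2 3 4 5; do python3 -m handwheel '[0,0,-0.018,0,0,0,0,0,0,0,0,0]'>/dev/null; python3 st.py; done
```

```text
t 54.57 tcp [ 451.3 -255.8   93.1] yaw 3.64 tilt 0.04 F [-0.   0.5 -2.4] Mz [-0.   -0.01  0.05] op 0.195 ff 100.2
t 54.73 tcp [ 451.3 -255.8   90.4] yaw 3.64 tilt 0.04 F [-0.3 -0.1 -2.9] Mz [-0.02 -0.03 -0.06] op 0.192 ff 100.2
t 54.90 tcp [ 451.3 -255.9   87.7] yaw 3.64 tilt 0.04 F [-0.5  0.6 -1.1] Mz [-0.01  0.02 -0.  ] op 0.193 ff 100.2
t 55.07 tcp [ 451.3 -255.8   85. ] yaw 3.64 tilt 0.04 F [ 0.3 -0.3 -2.4] Mz [-0.05  0.03  0.02] op 0.199 ff 100.2
t 55.23 tcp [ 451.8 -256.2   83.1] yaw 3.64 tilt 0.03 F [-0.3  0.3 -0.2] Mz [0.03 0.03 0.06] op 0.195 ff 100.6
```

```bash
for i in 1 2; do python3 -m handwheel '[0,0,-0.006,0,0,0,0,0,0,0,0,0]'>/dev/null; python3 st.py; done
python3 -m handwheel '[0,0,0,0,0,0,0,0,0,0,0,0,0,0,0,0,0,0,0,0,0,0,0,0,0,0,0,0,0,0]' 0.6 >/dev/null; python3 -m handwheel '[0,0,0.03,0,0,0,0,0,0.1,0,0,0,0,0,0.2,0,0,0,0,0,0.2,0,0,0,0,0,0.25,0,0,0]'>/dev/null; python3 st.py
python3 -m handwheel '[0,-0.2,0,0,0,0,0,-0.2,0,0,0,0,0,-0.2,0,0,0,0,0,-0.2,0,0,0,0,0,-0.2,0,0,0,0]'>/dev/null
python3 -c "from blocks import *;blocks('14')"
python3 - <<'E'
from h import *
im=np.load("scene14.npz")["im"]
cv2.imwrite("pics/fin.png",cv2.convertScaleAbs(cv2.resize(im[130:280,140:340],(800,600),interpolation=cv2.INTER_CUBIC),alpha=1.5))
E
```

```text
t 55.40 tcp [ 451.8 -256.2   83. ] yaw 3.64 tilt 0.00 F [-2.5  1.9  5.2] Mz [0.3  0.3  0.03] op 0.195 ff 101.3
t 55.57 tcp [ 451.8 -256.3   82.9] yaw 3.66 tilt 0.03 F [-3.7  3.1  9.8] Mz [ 0.54  0.61 -0.03] op 0.193 ff 101.9
t 56.40 tcp [ 450.4 -255.1  197.5] yaw 3.63 tilt 0.24 F [ 0.3 -0.2 -0.6] Mz [-0.01 -0.01 -0.01] op 0.599 ff 0.0
scene z24 px [319. 141.] c 533.4 309.8 size 41 39 long-axis -58.7 n91
scene z24 px [306. 173.] c 581.6 158.5 size 37 21 long-axis 24.4 n51
scene z24 px [322. 188.] c 647.4 137.2 size 88 5 long-axis 81.2 n60
scene z24 px [258. 241.] c 614.3 -130.2 size 75 39 long-axis 36.7 n100
scene z69 px [331. 169.] c 646.0 183.0 size 56 36 long-axis -20.3 n170
scene z69 px [301. 192.] c 626.0 53.5 size 57 36 long-axis -8.0 n195
scene z69 px [284. 204.] c 614.9 -11.3 size 55 35 long-axis -11.9 n196
scene key ((450.39080810546875, -258.06427001953125), (48.78975296020508, 20.381338119506836), 5.903379440307617) 0.09356049142951817
top z24 px [152. 178.] c 530.9 309.2 size 42 40 long-axis 0.9 n192
top z69 px [196. 135.] c 643.7 184.4 size 54 33 long-axis -21.4 n250
top z69 px [244. 143.] c 623.3 54.0 size 54 32 long-axis -8.8 n241
top z69 px [268. 147.] c 611.5 -9.9 size 54 32 long-axis -8.7 n239
top key ((448.28216552734375, -257.3796691894531), (47.17886734008789, 18.583881378173828), 3.206352472305298) 0.09403098576813715
```

View pics/fin.png

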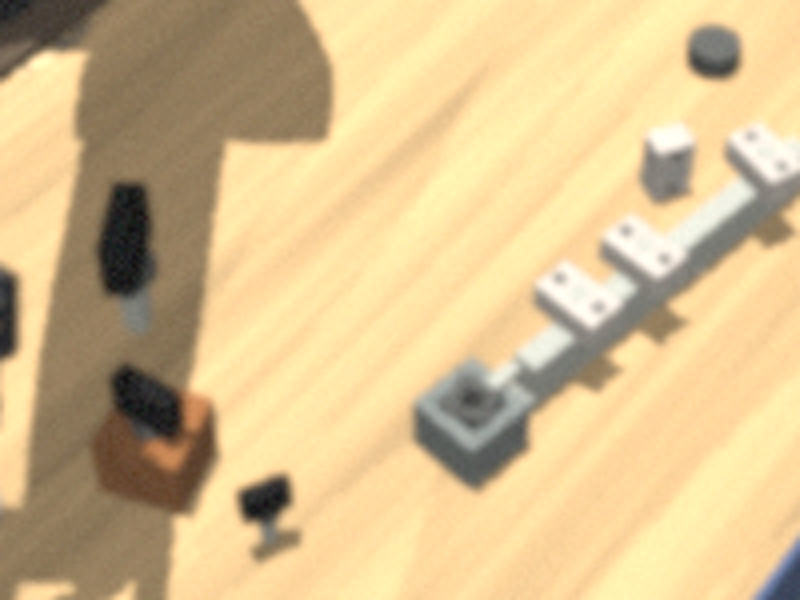

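This shows the key in the stand at (150,400) and the lock pointing at the bar. But one block has been knocked off and stands on end in front of the bar at (668,160), and the end block at (765,155) is skewed by about 12°. That was also my fifteenth picture, one over the limit of 14, so from here I work from numbers only. First: when did the knock happen?

Run:
```python
from meas import *
def an(n,tag):
    z=np.load(f"{n}{tag}.npz");im,d=z["im"],z["d"];c=imaging.get_calibration(n);f=192/np.tan(np.radians(c["fovy"])/2);P=cloud(d,c,f)
    m=((d>0)&(P[...,0]>.5)&(P[...,0]<.72)&(P[...,1]>-.06)&(P[...,1]<.25)&(P[...,2]>.050)&(P[...,2]<.08)).astype(np.uint8)
    k,l,s,ce=cv2.connectedComponentsWithStats(m)
    for i in range(1,k):
        if s[i,4]<25: continue
        Q=P[l==i];zt=np.percentile(Q[:,2],90);T=Q[Q[:,2]>zt-.006]
        (x,y),(w,h),a=cv2.minAreaRect((T[:,:2]*1000).astype(np.float32))
        if w<h:w,h,a=h,w,a+90
        print(n,tag,"ztop %.1f c %.1f %.1f size %.0f %.0f ang %.1f n%d"%(zt*1000,x,y,w,h,(a+90)%180-90,len(T)))
for t in("10","11","12","13","14"):
    for n in("scene","top"):
        try: an(n,t)
        except FileNotFoundError: pass
```

```text
scene 10 ztop 70.3 c 645.6 180.3 size 55 36 ang -8.4 n160
scene 10 ztop 70.4 c 635.6 117.5 size 55 38 ang -5.1 n167
scene 10 ztop 70.2 c 625.6 53.3 size 57 35 ang -4.7 n187
scene 10 ztop 70.3 c 615.2 -10.4 size 56 35 ang -9.9 n198
top 10 ztop 71.1 c 643.7 182.2 size 54 32 ang -9.7 n239
top 10 ztop 71.2 c 632.6 118.4 size 55 32 ang -8.9 n237
top 10 ztop 71.3 c 623.1 53.9 size 54 32 ang -9.0 n236
top 10 ztop 71.5 c 611.5 -9.8 size 54 32 ang -8.9 n240
scene 11 ztop 56.1 c 576.3 167.2 size 33 27 ang 55.5 n63
scene 11 ztop 70.8 c 648.1 183.2 size 56 34 ang -19.5 n148
scene 11 ztop 70.4 c 626.3 53.1 size 57 35 ang -5.7 n181
scene 11 ztop 70.3 c 614.3 -9.9 size 57 36 ang -9.5 n195
top 11 ztop 71.4 c 644.0 184.2 size 54 33 ang -22.0 n242
top 11 ztop 70.9 c 622.9 54.0 size 53 32 ang -9.0 n236
top 11 ztop 71.3 c 611.4 -9.8 size 54 32 ang -8.7 n238
top 11 ztop 56.7 c 574.6 167.7 size 32 24 ang 59.4 n103
scene 12 ztop 55.7 c 577.7 166.9 size 31 26 ang 62.0 n63
scene 12 ztop 70.2 c 646.8 182.8 size 55 34 ang -22.7 n159
scene 12 ztop 70.3 c 625.5 53.2 size 56 35 ang -10.5 n174
scene 12 ztop 70.5 c
[... 247 characters left out ...]
 ang 62.8 n101
scene 13 ztop 54.3 c 576.5 167.6 size 30 24 ang 60.8 n67
scene 13 ztop 69.1 c 646.7 183.5 size 55 32 ang -20.3 n168
scene 13 ztop 69.4 c 625.4 52.9 size 54 33 ang -8.5 n189
scene 13 ztop 69.3 c 614.3 -10.2 size 55 34 ang -8.7 n204
scene 14 ztop 55.7 c 576.5 166.1 size 32 25 ang 56.9 n64
scene 14 ztop 70.3 c 645.9 182.8 size 56 36 ang -20.7 n156
scene 14 ztop 70.1 c 626.0 53.5 size 57 36 ang -8.0 n188
scene 14 ztop 70.3 c 614.9 -10.9 size 55 35 ang -11.0 n186
top 14 ztop 71.0 c 643.6 184.3 size 54 32 ang -21.3 n245
top 14 ztop 71.5 c 623.4 54.0 size 54 32 ang -8.7 n231
top 14 ztop 71.3 c 611.5 -9.9 size 54 32 ang -8.7 n235
top 14 ztop 56.2 c 574.2 167.3 size 32 24 ang 61.0 n105
```

The knock came between frames 10 and 11, so possibly before the lock was turned. I'll redo it in the order asked: unlock with the key, mend both blocks, lock again, and return the key. This time I'll stop turning earlier so the key doesn't slip in the pads.

```bash
python3 -m handwheel '[-0.003,0.1984,0,0,0,0,-0.003,0.1984,0,0,0,0,-0.003,0.1984,0,0,0,0,-0.003,0.1984,0,0,0,0,-0.003,0.1984,0,0,0,0]' 0.6 >/dev/null
python3 -m handwheel '[0,0,0,0,0,0,0,0,-0.2,0,0,0,0,0,-0.2,0,0,0,0,0,-0.2,0,0,0]' >/dev/null
python3 -m handwheel '[0,0,-0.1,0,0,0,0,0,-0.068,0,0,0,0,0,0,0,0,0,0,0,0,0,0,0]' >/dev/null; python3 st.py
python3 -m handwheel '[0,0,0,0,0,0,0,0,0,0,0,0,0,0,0,0,0,0,0,0,0,0,0,0,0,0,0,0,0,0]' 0 80 >/dev/null
python3 -m handwheel '[0,0,0,0,0,0,0,0,0,0,0,0,0,0,0,0,0,0,0,0,0,0,0,0,0,0,0,0,0,0]' >/dev/null; python3 st.py
python3 -m handwheel '[0,0,0.05,0,0,0,0,0,0.1,0,0,0,0,0,0.15,0,0,0,0,0,0.2,0,0,0,0,0,0.2,0,0,0]' >/dev/null; python3 st.py
for i in 1 2; do python3 -m handwheel '[0.101,0.0963,0,0,0,0.0099,0.101,0.0963,0,0,0,0.0099,0.101,0.0963,0,0,0,0.0099,0.101,0.0963,0,0,0,0.0099,0.101,0.0963,0,0,0,0.0099]' >/dev/null; done
python3 -m handwheel '[0,0,-0.1,0,0,0,0,0,-0.1,0,0,0,0,0,-0.1,0,0,0,0,0,-0.06,0,0,0,0,0,0,0,0,0]' >/dev/null; python3 st.py
for i in 1 2 3 4; do python3 -m handwheel '[0,0,-0.02,0,0,0,0,0,0,0,0,0]'>/dev/null; python3 st.py; done
```

```text
t 58.00 tcp [ 449.4 -257.4   83.1] yaw 3.64 tilt 0.00 F [ 0.4 -0.7  0.8] Mz [-0.03 -0.01  0.02] op 0.599 ff 0.0
t 58.83 tcp [ 450.1 -257.4   84.5] yaw 3.64 tilt 0.11 F [0.  2.2 6. ] Mz [ 0.43  0.1  -0.03] op 0.196 ff 78.3
t 59.25 tcp [ 448.4 -256.7  188. ] yaw 3.64 tilt 0.13 F [ 1.2 -0.4 -2.4] Mz [-0.06 -0.    0.  ] op 0.194 ff 78.0
t 60.50 tcp [ 598.8 -112.2  130.8] yaw 12.55 tilt 0.32 F [-0.6 -0.6 -1.7] Mz [-0.04  0.02 -0.02] op 0.196 ff 78.1
t 60.67 tcp [ 600.9 -113.1  131.2] yaw 12.54 tilt 0.04 F [-1.4  0.6 -1.4] Mz [ 0.06 -0.04  0.02] op 0.197 ff 78.1
t 60.83 tcp [ 601.  -113.   128.3] yaw 12.54 tilt 0.06 F [ 0.   0.9 -2.3] Mz [ 0.01  0.02 -0.  ] op 0.197 ff 78.1
t 61.00 tcp [ 600.7 -112.8  124.7] yaw 12.55 tilt 0.00 F [ 0.6  0.6 -2. ] Mz [ 0.01 -0.07  0.01] op 0.200 ff 78.1
t 61.17 tcp [ 600.7 -112.8  121.4] yaw 12.54 tilt 0.01 F [ 1.3  0.4 -1.2] Mz [-0.   -0.17  0.06] op 0.194 ff 78.1
```

```bash
for i in 1 2 3; do python3 -m handwheel '[0.001,0,-0.02,0,0,0,0,0,0,0,0,0]'>/dev/null; python3 st.py; done; python3 -m handwheel '[0,0,-0.014,0,0,0,0,0,0,0,0,0]'>/dev/null; python3 st.py
```

```text
t 61.33 tcp [ 600.8 -112.7  118.2] yaw 12.55 tilt 0.02 F [ 0.7 -0.4 -2.7] Mz [ 0.03 -0.16  0.03] op 0.198 ff 78.1
t 61.50 tcp [ 600.8 -112.7  115.1] yaw 12.55 tilt 0.04 F [ 0.1 -0.2 -3.3] Mz [ 0.06 -0.11 -0.01] op 0.201 ff 78.1
t 61.67 tcp [ 600.8 -112.6  112.1] yaw 12.55 tilt 0.06 F [ 0.2 -0.1 -1.8] Mz [ 0.06 -0.05  0.01] op 0.196 ff 78.1
t 61.83 tcp [ 601.3 -112.8  110.6] yaw 12.54 tilt 0.00 F [ 0.3  0.  -1.6] Mz [ 0.02 -0.07 -0.04] op 0.196 ff 78.3
```

```bash
for i in 1 2 3; do python3 -m handwheel '[0,0,0,0,0,0.06,0,0,0,0,0,0.06,0,0,0,0,0,0.06,0,0,0,0,0,0.06,0,0,0,0,0,0.06]'>/dev/null; python3 st.py; done; for i in 1 2 3 4; do python3 -m handwheel '[0,0,0,0,0,0.025,0,0,0,0,0,0]'>/dev/null; python3 st.py; done
```

```text
t 62.25 tcp [ 601.7 -112.4  110.8] yaw 39.73 tilt 0.11 F [ 0.2  2.3 -2. ] Mz [ 0.34 -0.32 -0.17] op 0.195 ff 78.1
t 62.67 tcp [ 601.4 -111.8  110.8] yaw 66.72 tilt 0.14 F [ 0.6  2.6 -1. ] Mz [ 0.54 -0.08 -0.15] op 0.201 ff 78.2
t 63.08 tcp [ 600.9 -111.5  110.8] yaw 93.73 tilt 0.20 F [-0.7  3.5  0.1] Mz [ 0.74  0.21 -0.18] op 0.194 ff 78.4
t 63.25 tcp [ 600.9 -111.5  110.8] yaw 95.77 tilt 0.19 F [-2.1  4.3  0.4] Mz [ 0.87  0.26 -0.1 ] op 0.198 ff 78.3
t 63.42 tcp [ 600.8 -111.6  110.8] yaw 97.97 tilt 0.18 F [-1.2  5.3  1.4] Mz [ 1.06  0.31 -0.17] op 0.197 ff 78.5
t 63.58 tcp [ 600.8 -111.6  110.8] yaw 100.19 tilt 0.19 F [-1.3  5.1  2.4] Mz [ 1.07  0.38 -0.15] op 0.196 ff 78.6
t 63.75 tcp [ 600.7 -111.5  110.7] yaw 102.42 tilt 0.21 F [-1.2  5.1  1.6] Mz [ 1.09  0.4  -0.25] op 0.197 ff 78.6
```

```bash
for i in 1 2; do python3 -m handwheel '[0,0.002,0,0,0,0.025,0,0,0,0,0,0]'>/dev/null; python3 st.py; done
python3 -m handwheel '[0,0,0,0,0,-0.06,0,0,0,0,0,-0.06,0,0,0,0,0,-0.06,0,0,0,0,0,0]'>/dev/null; python3 st.py
python3 -m handwheel '[0,0,0.05,0,0,0,0,0,0.1,0,0,0,0,0,0.1,0,0,0,0,0,0.15,0,0,0,0,0,0.1,0,0,0]'>/dev/null; python3 st.py
python3 -m handwheel '[0,-0.2,0,0,0,0,0,-0.2,0,0,0,0,0,-0.2,0,0,0,0,0,-0.2,0,0,0,0,0,-0.2,0,0,0,0]'>/dev/null
python3 -m handwheel '[0,-0.1,0,0,0,0,0,0,0,0,0,0,0,0,0,0,0,0]'>/dev/null;python3 st.py
cat > lockyaw.py <<'E'
from rect import *
def ly(im=None):
    r=rect("top",(598.7,-112.5),.05,40,400,im);g=cv2.cvtColor(r,cv2.COLOR_BGR2GRAY).astype(np.float32)
    G=cv2.GaussianBlur(g,(0,0),3);gx=cv2.Sobel(G,5,1,0);gy=cv2.Sobel(G,5,0,1);yy,xx=np.mgrid[:400,:400]
    s=(np.hypot(xx-200,yy-200)<55);z=np.sum(((gx-1j*gy)**4/(np.hypot(gx,gy)**2+1e-6))[s]);return np.degrees(np.angle(z))/4
print("lock yaw (open -7.5, locked 12.9):",ly())
E
python3 lockyaw.py
```

```text
t 63.92 tcp [ 600.7 -111.5  110.7] yaw 104.67 tilt 0.18 F [-2.2  5.4  1.4] Mz [ 1.14  0.43 -0.23] op 0.200 ff 78.6
t 64.08 tcp [ 600.7 -111.4  110.7] yaw 106.93 tilt 0.15 F [-2.5  5.4  2.2] Mz [ 1.06  0.57 -0.29] op 0.198 ff 78.7
t 64.42 tcp [ 601.1 -111.8  110.5] yaw 90.68 tilt 0.03 F [-0.7  4.4  0.2] Mz [ 0.89  0.21 -0.04] op 0.194 ff 78.4
t 64.83 tcp [ 602.1 -113.8  188.1] yaw 90.97 tilt 0.30 F [ 0.2  0.7 -1.5] Mz [ 0.01 -0.07  0.02] op 0.202 ff 78.6
t 65.50 tcp [ 601.  -278.3  185.8] yaw 90.80 tilt 0.04 F [-0.3  1.1 -1.7] Mz [ 0.03 -0.04 -0.01] op 0.195 ff 78.5
lock yaw (open -7.5, locked 12.9): -8.634428
```

Unlocked again (-8.6°). Bring the key to the stand and check the stem by numbers before lowering.

```bash
for i in 1 2 3; do python3 -m handwheel '[-0.0675,0.0088,0,0,0,-0.0646,-0.0675,0.0088,0,0,0,-0.0646,-0.0675,0.0088,0,0,0,-0.0646,-0.0675,0.0088,0,0,0,-0.0646,-0.0675,0.0088,0,0,0,-0.0646]'>/dev/null; done
python3 -m handwheel '[0,0,-0.1,0,0,0,0,0,-0.1,0,0,0,0,0,0,0,0,0,0,0,0,0,0,0]'>/dev/null; python3 st.py
cat > stem2.py <<'E'
from stem import *
import sys
ds=[];ims=[]
for i in range(4):
    S=cam("scene");ds.append(S[1]);ims.append(S[0].astype(float))
np.savez(sys.argv[1],im=np.mean(ims,0).astype(np.uint8),d=np.median(ds,0))
stem(sys.argv[1])
E
python3 stem2.py scene15.npz
```

```text
t 67.13 tcp [ 449.  -255.8  155. ] yaw 3.76 tilt 0.12 F [-0.5 -0.6 -1.9] Mz [-0.03 -0.03  0.04] op 0.198 ff 78.6
scene15.npz 76 1 [ 448.  -261.8   81.7] ext x 0.0 y 0.0 px 175.0 229.0
scene15.npz 82 8 [ 454.7 -261.7   86.2] ext x 8.9 y 9.7 px 176.9 228.5
scene15.npz 88 7 [ 454.6 -261.6   90.3] ext x 12.0 y 9.8 px 176.4 227.1
scene15.npz 94 8 [ 455.  -261.8   96.3] ext x 12.2 y 11.7 px 176.1 226.1
scene15.npz 100 11 [ 455.  -262.6  101.7] ext x 12.8 y 13.6 px 176.4 224.7
scene15.npz 106 9 [ 453.3 -262.8  109. ] ext x 10.2 y 7.3 px 175.3 223.4
scene15.npz 112 3 [ 457.4 -259.   114.3] ext x 2.0 y 4.8 px 177.3 222.3
scene15.npz 118 1 [ 454.5 -269.5  123.6] ext x 0.0 y 0.0 px 173.0 222.0
scene15.npz 124 12 [ 456.2 -268.6  126.2] ext x 15.8 y 8.5 px 173.4 221.0
scene15.npz 130 15 [ 472.1 -262.8  134. ] ext x 15.5 y 16.2 px 179.3 220.2
scene15.npz 136 13 [ 466.3 -265.3  139.3] ext x 22.6 y 22.4 px 177.5 218.9
```

The stem matches the good case (upright, +1.5 mm in x). Shift back 1 mm and lower in steps.

```bash
python3 -m handwheel '[-0.006,0.002,-0.06,0,0,0,0,0,-0.06,0,0,0,0,0,-0.04,0,0,0,0,0,0,0,0,0,0,0,0,0,0,0]'>/dev/null; python3 st.py
for i in 1 2 3 4; do python3 -m handwheel '[0,0,-0.016,0,0,0,0,0,0,0,0,0]'>/dev/null; python3 st.py; done
```

```text
t 67.75 tcp [ 447.9 -256.7  130.6] yaw 3.63 tilt 0.13 F [ 0.3 -0.2 -0.9] Mz [-0.01 -0.04 -0.02] op 0.196 ff 78.6
t 67.92 tcp [ 448.4 -257.1  129.1] yaw 3.63 tilt 0.01 F [-0.7  0.2 -2.3] Mz [ 0.02 -0.04  0.  ] op 0.197 ff 78.6
t 68.08 tcp [ 448.4 -257.   126.7] yaw 3.64 tilt 0.01 F [-0.9 -0.3 -2. ] Mz [0.04 0.   0.01] op 0.202 ff 78.6
t 68.25 tcp [ 448.3 -256.9  124.1] yaw 3.64 tilt 0.03 F [-1.  -0.7 -1.7] Mz [-0.01  0.05  0.  ] op 0.197 ff 78.6
t 68.42 tcp [ 448.2 -256.9  121.7] yaw 3.64 tilt 0.04 F [-0.3 -0.5 -2.9] Mz [0.01 0.01 0.04] op 0.192 ff 78.6
```

```bash
for i in 1 2 3 4; do python3 -m handwheel '[0,0,-0.02,0,0,0,0,0,-0.02,0,0,0,0,0,0,0,0,0]'>/dev/null; python3 st.py; done
```

```text
t 68.67 tcp [ 448.  -256.7  115.2] yaw 3.64 tilt 0.08 F [ 0.4 -0.6 -2.2] Mz [ 0.    0.03 -0.03] op 0.197 ff 78.6
t 68.92 tcp [ 448.  -256.7  109.3] yaw 3.64 tilt 0.08 F [-0.2 -0.5 -1.9] Mz [ 0.02 -0.01 -0.01] op 0.193 ff 78.6
t 69.17 tcp [ 448.  -256.8  103.3] yaw 3.64 tilt 0.07 F [-0.8 -0.2 -1.8] Mz [ 0.02 -0.01 -0.04] op 0.195 ff 78.6
t 69.42 tcp [ 448.1 -256.8   97.3] yaw 3.64 tilt 0.08 F [-0.4  0.7 -1.4] Mz [ 0.06  0.09 -0.05] op 0.195 ff 78.6
```

```bash
for i in 1 2; do python3 -m handwheel '[0,0,-0.02,0,0,0,0,0,-0.012,0,0,0,0,0,0,0,0,0]'>/dev/null; python3 st.py; done
```

```text
t 69.67 tcp [ 448.2 -256.8   92.7] yaw 3.64 tilt 0.06 F [-0.6  0.8 -2.2] Mz [ 0.01 -0.   -0.02] op 0.196 ff 78.6
t 69.92 tcp [ 448.2 -256.9   87.9] yaw 3.64 tilt 0.05 F [-1.  -0.  -1.9] Mz [ 0.03 -0.03  0.  ] op 0.196 ff 78.6
```

```bash
python3 -m handwheel '[0,0,-0.02,0,0,0,0,0,-0.014,0,0,0,0,0,0,0,0,0]'>/dev/null; python3 st.py
python3 -m handwheel '[0,0,0,0,0,0,0,0,0,0,0,0,0,0,0,0,0,0,0,0,0,0,0,0,0,0,0,0,0,0]' 0.6 40 >/dev/null; python3 -m handwheel '[0,0,0.03,0,0,0,0,0,0.1,0,0,0,0,0,0.2,0,0,0,0,0,0.2,0,0,0,0,0,0.25,0,0,0]'>/dev/null;python3 -m handwheel '[0,0,0,0,0,0,0,0,0,0,0,0]' >/dev/null; python3 st.py
cat > blk2.py <<'E'
from meas import *
import sys
def an(n,tag):
    im,d,c,f=cam(n);d=np.median([d]+[cam(n)[1] for _ in range(2)],0);np.savez(f"{n}{tag}.npz",im=im,d=d);P=cloud(d,c,f)
    m=((d>0)&(P[...,0]>.4)&(P[...,0]<.72)&(P[...,1]>-.06)&(P[...,1]<.27)&(P[...,2]>.050)&(P[...,2]<.08)).astype(np.uint8)
    k,l,s,ce=cv2.connectedComponentsWithStats(m)
    for i in range(1,k):
        if s[i,4]<25: continue
        Q=P[l==i];zt=np.percentile(Q[:,2],90);T=Q[Q[:,2]>zt-.006]
        (x,y),(w,h),a=cv2.minAreaRect((T[:,:2]*1000).astype(np.float32))
        if w<h:w,h,a=h,w,a+90
        mid,v=((np.array([631.5,85.6]) if n=="scene" else np.array([628.3,84.1])),np.array([.1525,.9883]))
        q=np.array([x,y])-mid
        print(n,"ztop %.1f c %.1f %.1f size %.0f %.0f ang %.1f | s %.1f lat %.1f"%(zt*1000,x,y,w,h,(a+90)%180-90,q@v,q@np.array([v[1],-v[0]])))
    K=(d>0)&(abs(P[...,2]-.094)<.006)&(np.hypot(P[...,0]-.449,P[...,1]+.256)<.045)
    if K.sum()>20:
        T=(P[K][:,:2]*1000).astype(np.float32);print(n,"key",cv2.minAreaRect(T),np.median(P[K][:,2]))
for n in("scene","top"):an(n,sys.argv[1])
E
python3 blk2.py 16
```

```text
t 70.17 tcp [ 448.7 -257.3   84.5] yaw 3.64 tilt 0.02 F [-2.   1.3  5.3] Mz [ 0.24  0.43 -0.05] op 0.199 ff 79.4
t 71.17 tcp [ 449.8 -258.3  203.9] yaw 3.64 tilt 0.41 F [ 1.   0.1 -0.7] Mz [0.   0.   0.08] op 0.602 ff 0.0
scene ztop 54.6 c 577.1 167.4 size 32 26 ang 60.1 | s 72.6 lat -66.3
scene ztop 69.7 c 645.5 183.7 size 56 33 ang -22.0 | s 99.1 lat -1.1
scene ztop 69.7 c 626.1 53.9 size 54 34 ang -7.3 | s -32.2 lat -0.5
scene ztop 70.0 c 614.8 -10.8 size 55 33 ang -10.0 | s -97.8 lat -1.8
scene key ((448.8657531738281, -258.5466613769531), (47.96025848388672, 18.19690704345703), 5.015658378601074) 0.09301854834276842
top ztop 70.4 c 643.7 184.5 size 54 32 ang -20.8 | s 101.5 lat -0.1
top ztop 70.5 c 623.2 54.1 size 54 32 ang -8.8 | s -30.4 lat -0.5
top ztop 70.7 c 611.7 -9.9 size 54 32 ang -8.7 | s -95.4 lat -2.1
top ztop 55.8 c 574.5 167.4 size 32 24 ang 59.4 | s 74.1 lat -65.9
top key ((447.0083312988281, -257.84423828125), (44.51362991333008, 15.646482467651367), 2.309020519256592) 0.09384975069111923
```

The key is home again. The knocked block stands on end at (575.8,167.4), top 54 mm, 32 mm side at 59.7°. I'll grip its top across the 32 mm, carry it to free bench, tilt it about the closing axis so it lies down flat, then pick and place it normally.

```bash
for i in 1 2 3; do python3 -m handwheel '[0.0565,0.1885,0,0,0,-0.0251,0.0565,0.1885,0,0,0,-0.0251,0.0565,0.1885,0,0,0,-0.0251,0.0565,0.1885,0,0,0,-0.0251,0.0565,0.1885,0,0,0,-0.0251]' 0.62 >/dev/null; done
python3 -m handwheel '[0,0,-0.15,0,0,0,0,0,-0.2,0,0,0,0,0,-0.2,0,0,0,0,0,0,0,0,0,0,0,0,0,0,0]' >/dev/null; python3 st.py
python3 -m handwheel '[0,0,-0.2,0,0,0,0,0,-0.15,0,0,0,0,0,-0.114,0,0,0,0,0,0,0,0,0]' >/dev/null; python3 st.py
python3 -m handwheel '[0,0,0,0,0,0,0,0,0,0,0,0,0,0,0,0,0,0,0,0,0,0,0,0,0,0,0,0,0,0]' 0.2 40 >/dev/null;python3 -m handwheel '[0,0,0,0,0,0,0,0,0,0,0,0,0,0,0,0,0,0]' >/dev/null; python3 st.py
python3 -m handwheel '[0,0,0.05,0,0,0,0,0,0.1,0,0,0,0,0,0.2,0,0,0,0,0,0.2,0,0,0,0,0,0.1,0,0,0]' >/dev/null; python3 st.py; python3 -c "
from plant import ctrl;print(ctrl.get_state()['qpos'].round(3))"
```

```text
t 73.13 tcp [573.5 166.9 115. ] yaw -30.24 tilt 0.38 F [ 0.6 -0.6 -0.1] Mz [ 0.03 -0.02 -0.02] op 0.619 ff 0.0
t 73.47 tcp [574.2 166.6  46.5] yaw -30.27 tilt 0.24 F [ 0.  -0.4 -0.8] Mz [-0.01  0.05  0.03] op 0.622 ff 0.0
t 74.13 tcp [577.5 167.2  50.9] yaw -30.24 tilt 0.26 F [ 0.2 -0.1  6.3] Mz [-0.13  0.04  0.02] op 0.361 ff 42.4
t 74.55 tcp [576.6 167.3 149.5] yaw -30.24 tilt 0.23 F [ 1.8 -0.3 -0.9] Mz [ 0.04 -0.05 -0.01] op 0.370 ff 41.5
[0.113 0.224 1.847 0.    1.067 2.212]
```

```bash
python3 -m handwheel '[-0.0744,-0.1433,0,0,0,0.0572,-0.0744,-0.1433,0,0,0,0.0572,-0.0744,-0.1433,0,0,0,0.0572,-0.0744,-0.1433,0,0,0,0.0572,-0.0744,-0.1433,0,0,0,0.0572]' >/dev/null
python3 -m handwheel '[0,0,0,0,0,0,0,0,0,-0.0052,-0.0665,0,0,0,0,-0.0052,-0.0665,0,0,0,0,-0.0052,-0.0665,0,0,0,0,-0.0052,-0.0665,0]' >/dev/null; python3 st.py
python3 -m handwheel '[0,0,0,-0.0052,-0.0665,0,0,0,0,-0.0052,-0.0665,0,0,0,0,-0.0052,-0.0665,0,0,0,0,0,0,0]' >/dev/null; python3 st.py
python3 -m handwheel '[0,0,0,-0.0052,-0.0665,0,0,0,0,-0.0052,-0.0665,0,0,0,0,-0.0052,-0.0665,0,0,0,0,0,0,0]' >/dev/null; python3 st.py; python3 -c "
from plant import ctrl;s=ctrl.get_state();print(s['qpos'].round(3),s['tcp_rot'].round(3))"
```

```text
t 75.38 tcp [519.6  59.9 146.1] yaw -4.60 tilt 24.27 F [-0.1 -0.6 -1.9] Mz [0.01 0.34 0.05] op 0.366 ff 41.5
t 75.72 tcp [513.3  60.1 150.3] yaw -4.57 tilt 40.86 F [-0.7 -0.5 -2.3] Mz [-0.01  0.55 -0.06] op 0.364 ff 41.6
t 76.05 tcp [505.6  39.8 218.3] yaw -4.68 tilt 50.95 F [-0.4 -1.2 -1.2] Mz [ 0.02  0.59 -0.05] op 0.366 ff 41.6
[-0.17  -0.433  2.477  0.457  0.237  1.069] [ 0.902 -0.029  0.43   0.002]
```

The outward tilt meets the arm's fold limit here. 40° is enough for the block to fall flat (its balance angle is 24°), so I'll ease back and move farther out.

```bash
python3 -m handwheel '[0.1,0.05,0,0.0052,0.0665,0,0.1,0.05,0,0.0052,0.0665,0,0.1,0,-0.1,0,0,0,0,0,0,0,0,0]' >/dev/null; python3 st.py; python3 -c "
from plant import ctrl;s=ctrl.get_state();print(s['qpos'].round(3),s['tcp_rot'].round(3))"
```

```text
t 76.38 tcp [547.9  54.7 198.8] yaw -4.50 tilt 39.93 F [-1.  -0.  -1.8] Mz [-0.01  0.53 -0.  ] op 0.366 ff 41.5
[-0.109 -0.224  2.304  0.158  0.372  1.4  ] [ 0.939 -0.03   0.341 -0.004]
```

```bash
python3 -m handwheel '[0,0,-0.15,0,0,0,0,0,-0.15,0,0,0,0,0,-0.15,0,0,0,0,0,0,0,0,0]' >/dev/null; python3 st.py; python3 -c "
from plant import ctrl;s=ctrl.get_state();print(s['qpos'].round(3))"; python3 -m handwheel '[0,0,-0.15,0,0,0,0,0,-0.15,0,0,0,0,0,0,0,0,0,0,0,0,0,0,0]' >/dev/null; python3 st.py; python3 -c "
from plant import ctrl;s=ctrl.get_state();print(s['qpos'].round(3))"
```

```text
t 76.72 tcp [541.4  53.7 132.5] yaw -4.50 tilt 38.92 F [-1.1  1.2 -2.7] Mz [0.01 0.57 0.02] op 0.365 ff 41.5
[-0.116 -0.115  2.349  0.279  0.24   1.27 ]
t 77.05 tcp [541.8  45.7 116.2] yaw -4.39 tilt 37.83 F [ 0.6 -0.2 -1.4] Mz [-0.05  0.46  0.02] op 0.366 ff 41.5
[-0.144 -0.079  2.348  0.418  0.238  1.11 ]
```

Outward tilt is limited by joint 5, so I'll tilt inward instead, where that joint has ample range.

```bash
python3 -m handwheel '[0,0,0.15,0.0052,0.0665,0,0,0,0.15,0.0052,0.0665,0,0,0,0.15,0.0052,0.0665,0,0,0,0,0.0052,0.0665,0,0,0,0,0.0052,0.0665,0]' >/dev/null; python3 st.py
python3 -m handwheel '[0,0,0,0.0052,0.0665,0,0,0,0,0.0052,0.0665,0,0,0,0,0.0052,0.0665,0,0,0,0,0.0052,0.0665,0,0,0,0,0.0052,0.0665,0]' >/dev/null; python3 st.py
python3 -m handwheel '[0,0,0,0.0052,0.0665,0,0,0,0,0.0052,0.0665,0,0,0,0,0.0052,0.0665,0,0,0,0,0.0052,0.0665,0,0,0,0,0,0,0]' >/dev/null; python3 st.py;python3 -c "
from plant import ctrl;s=ctrl.get_state();print(s['qpos'].round(3),s['tcp_rot'].round(3))"
```

```text
t 77.47 tcp [544.3  46.  186. ] yaw -4.40 tilt 9.25 F [ 0.2  0.3 -3.1] Mz [-0.06  0.1  -0.03] op 0.366 ff 41.5
t 77.88 tcp [543.4  46.  182.8] yaw -4.53 tilt 21.79 F [-0.6  0.2 -1.4] Mz [-0.06 -0.25  0.04] op 0.371 ff 41.5
t 78.30 tcp [543.1  45.9 178.5] yaw -4.63 tilt 45.81 F [-0.6  1.  -3.2] Mz [-0.11 -0.57  0.01] op 0.364 ff 41.6
[-0.115  0.486  1.586  0.031  1.869  1.556] [ 0.92  -0.048 -0.387 -0.041]
```

```bash
python3 -m handwheel '[-0.133,0.05,0,0,0,0,-0.133,0.05,0,0,0,0,-0.133,0,-0.1,0,0,0,0,0,-0.1,0,0,0,0,0,-0.1,0,0,0]' >/dev/null; python3 st.py
python3 -m handwheel '[0,0,-0.15,0,0,0,0,0,-0.15,0,0,0,0,0,-0.15,0,0,0,0,0,-0.04,0,0,0,0,0,0,0,0,0]' >/dev/null; python3 st.py
for i in 1 2 3; do python3 -m handwheel '[0,0,-0.02,0,0,0,0,0,0,0,0,0]' >/dev/null; python3 st.py; done;python3 -c "
from plant import ctrl;s=ctrl.get_state();print(s['qpos'].round(3))"
```

```text
t 78.72 tcp [482.2  61.6 135.9] yaw -4.41 tilt 45.38 F [ 0.7  0.6 -2.4] Mz [-0.16 -0.59 -0.03] op 0.366 ff 41.5
t 79.13 tcp [481.4  61.4  60.3] yaw -4.34 tilt 45.87 F [ 0.4 -0.1 -1.7] Mz [-0.06 -0.51 -0.05] op 0.364 ff 41.5
t 79.30 tcp [483.1  61.4  59.9] yaw -4.28 tilt 45.58 F [-0.2 -0.5 -2.6] Mz [-0.07 -0.55 -0.02] op 0.363 ff 41.5
t 79.47 tcp [482.7  61.5  56.7] yaw -4.27 tilt 45.61 F [ 0.3  0.2 -1. ] Mz [-0.12 -0.48 -0.03] op 0.371 ff 41.5
t 79.63 tcp [482.1  61.5  53.1] yaw -4.26 tilt 45.71 F [ 0.2  0.3 -2.4] Mz [-0.12 -0.55 -0.03] op 0.366 ff 41.5
[-0.103  0.55   1.767  0.042  1.621  1.553]
```

```bash
for i in 1 2 3 4 5; do python3 -m handwheel '[0,0,-0.014,0,0,0,0,0,0,0,0,0]' >/dev/null; python3 st.py; done
```

```text
t 79.80 tcp [481.9  61.6  50.8] yaw -4.25 tilt 45.75 F [ 0.4  1.8 -2. ] Mz [-0.08 -0.57 -0.06] op 0.365 ff 41.5
t 79.97 tcp [481.8  61.6  48.6] yaw -4.25 tilt 45.76 F [ 0.4  0.8 -2.1] Mz [-0.07 -0.57  0.05] op 0.363 ff 41.5
t 80.13 tcp [481.8  61.6  46.5] yaw -4.25 tilt 45.76 F [-0.2 -0.4 -1.4] Mz [-0.09 -0.52  0.01] op 0.367 ff 41.5
t 80.30 tcp [481.8  61.6  44.4] yaw -4.25 tilt 45.76 F [ 0.4 -0.1 -1.8] Mz [-0.03 -0.54  0.03] op 0.367 ff 41.5
t 80.47 tcp [482.1  61.6  42.8] yaw -4.25 tilt 45.76 F [ 0.6  1.2 -0.4] Mz [-0.06 -0.32 -0.03] op 0.369 ff 41.8
```

Low edge touches. Release, rise, straighten and measure.

```bash
python3 -m handwheel '[0,0,0,0,0,0,0,0,0,0,0,0,0,0,0,0,0,0,0,0,0,0,0,0,0,0,0,0,0,0]' 0.7 >/dev/null
python3 -m handwheel '[0,0,0.1,0,0,0,0,0,0.2,0,0,0,0,0,0.2,0,0,0,0,0,0.2,0,0,0,0,0,0.2,0,0,0]' >/dev/null
python3 -m handwheel '[0,-0.15,0,-0.0052,-0.0665,0,0,-0.15,0,-0.0052,-0.0665,0,0,-0.15,0,-0.0052,-0.0665,0,0,-0.15,0,-0.0052,-0.0665,0,0,-0.15,0,-0.0052,-0.0665,0]' >/dev/null
python3 -m handwheel '[0,-0.15,0,-0.0052,-0.0665,0,0,-0.15,0,-0.0052,-0.0665,0,0,-0.15,0,0,-0.04,0,0,0,0,0,0,0]' >/dev/null; python3 st.py; python3 -c "
from plant import ctrl;s=ctrl.get_state();print(s['tcp_rot'].round(4))
from blocks import *;blocks('17')"
```

```text
t 82.05 tcp [ 480.9 -121.1  179.3] yaw -4.51 tilt 3.59 F [0.3 0.2 0.4] Mz [-0.03  0.02 -0.01] op 0.702 ff 0.0
[ 0.9987 -0.0393  0.0028 -0.0312]
scene z24 px [319. 141.] c 533.1 308.4 size 43 43 long-axis -51.9 n96
scene z24 px [261. 178.] c 483.4 61.4 size 58 35 long-axis -8.2 n160
scene z24 px [322. 187.] c 648.6 135.0 size 88 4 long-axis 83.3 n62
scene z24 px [277. 222.] c 621.5 -41.6 size 57 18 long-axis 61.9 n64
scene z24 px [258. 241.] c 613.8 -129.6 size 75 39 long-axis 36.7 n103
scene z69 px [331. 169.] c 646.3 182.9 size 56 34 long-axis -24.3 n168
scene z69 px [301. 192.] c 625.7 53.3 size 56 37 long-axis -10.4 n189
scene z69 px [285. 204.] c 613.9 -11.2 size 55 35 long-axis -5.4 n203
scene key ((448.8248596191406, -259.48809814453125), (48.33897399902344, 18.376850128173828), 5.249796390533447) 0.09324834221414582
top z24 px [152. 178.] c 529.6 309.4 size 42 41 long-axis -25.4 n194
top z24 px [241. 197.] c 480.4 62.3 size 54 32 long-axis -7.1 n225
top z69 px [196. 135.] c 643.6 184.3 size 54 33 long-axis -21.2 n246
top z69 px [244. 143.] c 622.8 54.0 size 54 32 long-axis -9.3 n239
top z69 px [268. 147.] c 611.7 -9.9 size 54 32 long-axis -8.8 n243
```

The block now lies flat at (481.9,61.9), -7.2°. I need the turn that makes the tool exactly vertical.

```bash
cat > lev.py <<'E'
import sys
from plant import ctrl
import numpy as np
from scipy.spatial.transform import Rotation as R
s=ctrl.get_state();A=R.from_quat(s["tcp_rot"]);h=np.radians(float(sys.argv[1]))/2
B=R.from_quat([np.cos(h),np.sin(h),0,0])
print("pos",(s["eef_pos"]*1000).round(1),"turn units",((B*A.inv()).as_rotvec()/(np.pi/2)).round(4))
E
for i in 1 2 3; do python3 -m handwheel '[0,0,0,0,0,0,0,0,0,0,0,0]' >/dev/null; python3 lev.py -7.2; done
```

```text
pos [ 482.3 -117.7  177.9] turn units [-0.0412  0.0036 -0.0329]
pos [ 482.3 -117.7  177.4] turn units [-0.0412  0.0035 -0.033 ]
pos [ 482.1 -118.   177.5] turn units [-0.0411  0.0036 -0.0326]
```

```bash
python3 -m handwheel '[0,0,0,-0.0206,0.0018,-0.0165,0,0,0,-0.0206,0.0018,-0.0165,0,0.15,0,0,0,0,0,0.15,0,0,0,0,0,0.15,0,0,0,0]' 0.62 >/dev/null
python3 -m handwheel '[0,0.15,0,0,0,0,0,0.2,-0.1,0,0,0,0,0.2,-0.1,0,0,0,0,0.199,-0.1,0,0,0,0,0,-0.1,0,0,0]' >/dev/null
for i in 1 2; do python3 -m handwheel '[0,0,0,0,0,0,0,0,0,0,0,0,0,0,0,0,0,0]' >/dev/null; python3 st.py; done; python3 lev.py -7.2
```

```text
t 83.73 tcp [482.7  61.  118.4] yaw -7.31 tilt 0.11 F [-0.9 -0.2  1.1] Mz [ 0.01  0.04 -0.  ] op 0.619 ff 0.0
t 83.98 tcp [482.7  60.8 118.6] yaw -7.34 tilt 0.14 F [-0.5  0.6  0.4] Mz [-0.03 -0.02 -0.02] op 0.622 ff 0.0
pos [482.7  60.8 118.6] turn units [0.0004 0.0015 0.0016]
```

```bash
python3 -m handwheel '[-0.005,0.007,-0.2,0,0.0015,0,0,0,-0.2,0,0,0,0,0,-0.15,0,0,0,0,0,-0.064,0,0,0,0,0,0,0,0,0]' >/dev/null
python3 -m handwheel '[0,0,0,0,0,0,0,0,0,0,0,0,0,0,0,0,0,0]' >/dev/null;python3 st.py
python3 -m handwheel '[0,0,0,0,0,0,0,0,0,0,0,0,0,0,0,0,0,0,0,0,0,0,0,0,0,0,0,0,0,0]' 0.2 40 >/dev/null;python3 -m handwheel '[0,0,0,0,0,0,0,0,0,0,0,0,0,0,0,0,0,0]' >/dev/null; python3 st.py
python3 -m handwheel '[0,0,0.05,0,0,0,0,0,0.1,0,0,0,0,0,0.2,0,0,0,0,0,0.2,0,0,0,0,0,0.2,0,0,0]' >/dev/null; for i in 1 2; do python3 -m handwheel '[0,0,0,0,0,0,0,0,0,0,0,0]' >/dev/null; python3 st.py; done; python3 lev.py -8.8
```

```text
t 84.65 tcp [482.9  62.3  27.3] yaw -7.28 tilt 0.12 F [ 0.9  0.7 -0. ] Mz [-0.05  0.    0.03] op 0.621 ff 0.0
t 85.32 tcp [482.4  62.4  26.9] yaw -7.27 tilt 0.05 F [-0.8 -0.8  6.1] Mz [0.03 0.16 0.01] op 0.366 ff 41.3
t 85.90 tcp [482.2  62.5 139.9] yaw -7.27 tilt 0.15 F [-0.2  0.3 -1.1] Mz [ 0.02  0.02 -0.  ] op 0.365 ff 40.5
t 86.07 tcp [479.6  62.6 135.9] yaw -7.28 tilt 0.35 F [ 1.2  0.6 -1.8] Mz [0.01 0.   0.05] op 0.366 ff 40.4
pos [479.6  62.6 135.9] turn units [-0.     -0.0038 -0.0169]
```

```bash
python3 -m handwheel '[0.1285,0.0434,0,0,0,-0.0021,0.1285,0.0434,0,0,0,-0.0021,0.1285,0.0434,0,0,0,-0.0021,0.1285,0.0434,0,0,0,-0.0021]' >/dev/null
python3 -m handwheel '[0.1285,0.0434,0,0,0,-0.0021,0.1285,0.0434,0,0,0,-0.0021,0.1285,0.0434,0,0,0,-0.0021,0.1285,0.0434,0,0,0,-0.0021,0,0,0,0,0,0]' >/dev/null
python3 -m handwheel '[0,0,-0.1,0,0,0,0,0,-0.1,0,0,0,0,0,-0.1,0,0,0,0,0,-0.1,0,0,0,0,0,0,0,0,0]' >/dev/null
python3 -m handwheel '[0,0,-0.03,0,0,0,0,0,0,0,0,0,0,0,0,0,0,0]' >/dev/null; python3 st.py
for i in 1 2; do python3 -m handwheel '[0,0,-0.008,0,0,0,0,0,0,0,0,0,0,0,0,0,0,0]' >/dev/null; python3 st.py; done
```

```text
t 87.48 tcp [635.6 114.5  73.8] yaw -8.79 tilt 0.09 F [-0.2 -0.1 -1.7] Mz [-0.02 -0.01 -0.01] op 0.367 ff 40.4
t 87.73 tcp [635.7 114.6  72.9] yaw -8.79 tilt 0.06 F [-0.3 -0.  -1.6] Mz [ 0.02 -0.   -0.02] op 0.362 ff 40.4
t 87.98 tcp [636.  114.6  72. ] yaw -8.79 tilt 0.04 F [-0.4  0.5  2.2] Mz [-0.04  0.08 -0.03] op 0.365 ff 40.7
```

```bash
python3 -m handwheel '[0,0,-0.003,0,0,0,0,0,0,0,0,0,0,0,0,0,0,0]' 0.5 >/dev/null; python3 -m handwheel '[0,0,0.05,0,0,0,0,0,0.1,0,0,0,0,0,0.2,0,0,0,0,0,0.15,0,0,0]' >/dev/null
python3 -m handwheel '[0.0148,0.1153,0,0,0,-0.0345,0.0148,0.1153,0,0,0,-0.0345,0.0148,0.1153,0,0,0,-0.0345,0.0148,0.1153,0,0,0,-0.0345,0,0,0,0,0,0]' 0.56 >/dev/null
for i in 1 2; do python3 -m handwheel '[0,0,0,0,0,0,0,0,0,0,0,0]' >/dev/null; python3 st.py; done
```

```text
t 89.15 tcp [644.5 183.3 146.6] yaw -21.15 tilt 0.06 F [ 1.1 -0.7  0. ] Mz [-0.01 -0.06 -0.05] op 0.562 ff 0.0
t 89.32 tcp [644.4 182.8 146. ] yaw -21.24 tilt 0.10 F [-0.2 -0.5 -0.3] Mz [0.   0.02 0.03] op 0.563 ff 0.0
```

```bash
python3 -m handwheel '[0,0.004,-0.15,0,0,0,0,0,-0.15,0,0,0,0,0,-0.12,0,0,0,0,0,-0.064,0,0,0,0,0,0,0,0,0]' >/dev/null;python3 -m handwheel '[0,0,0,0,0,0,0,0,0,0,0,0]' >/dev/null; python3 st.py
python3 -m handwheel '[0,0,0,0,0,0,0,0,0,0,0,0,0,0,0,0,0,0,0,0,0,0,0,0,0,0,0,0,0,0]' 0.2 40 >/dev/null;python3 -m handwheel '[0,0,0,0,0,0,0,0,0,0,0,0]' >/dev/null; python3 st.py
python3 -m handwheel '[0,0,0.05,0,0,0,0,0,0.05,0,0,0,0,0,0,0,0,0.069,0.003,0,0,0,0,0.069,0,0,0,0,0,0]' >/dev/null; python3 -m handwheel '[0,0,0,0,0,0,0,0,0,0,0,0]' >/dev/null; python3 st.py
python3 -m handwheel '[0,0,-0.04,0,0,0,0,0,-0.04,0,0,0,0,0,0,0,0,0,0,0,0,0,0,0]' >/dev/null; python3 st.py
for i in 1 2; do python3 -m handwheel '[0,0,-0.008,0,0,0,0,0,0,0,0,0,0,0,0,0,0,0]' >/dev/null; python3 st.py; done
```

```text
t 89.90 tcp [645.4 184.3  74.7] yaw -21.22 tilt 0.04 F [ 0.3 -0.1  0.1] Mz [-0.   -0.02  0.03] op 0.561 ff 0.0
t 90.48 tcp [645.7 184.5  75.2] yaw -21.20 tilt 0.10 F [-0.2 -0.3  5.5] Mz [-0.11  0.08 -0.03] op 0.360 ff 41.2
t 91.07 tcp [644.4 184.3  87.8] yaw -8.92 tilt 0.15 F [-0.6 -0.5 -1. ] Mz [0.03 0.04 0.  ] op 0.363 ff 40.5
t 91.40 tcp [644.4 184.3  75.3] yaw -8.82 tilt 0.18 F [-0.4 -0.8 -0.7] Mz [-0.01 -0.08  0.  ] op 0.364 ff 40.7
t 91.65 tcp [644.7 184.3  75.1] yaw -8.80 tilt 0.13 F [-2.6  0.2  4. ] Mz [-0.13  0.31 -0.03] op 0.363 ff 41.1
t 91.90 tcp [645.  184.4  75.1] yaw -8.79 tilt 0.11 F [-3.2 -0.4  6.5] Mz [-0.17  0.66 -0.06] op 0.364 ff 41.5
```

```bash
python3 -m handwheel '[0,0,0,0,0,0,0,0,0,0,0,0,0,0,0,0,0,0]' 0.5 >/dev/null; python3 -m handwheel '[0,0,0.05,0,0,0,0,0,0.1,0,0,0,0,0,0.2,0,0,0,0,0,0.2,0,0,0,0,0,0.2,0,0,0]' >/dev/null
for i in 1 2 3; do python3 -m handwheel '[-0.0872,-0.1963,0,0,0,0.0093,-0.0872,-0.1963,0,0,0,0.0093,-0.0872,-0.1963,0,0,0,0.0093,-0.0872,-0.1963,0,0,0,0.0093,-0.0872,-0.1963,0,0,0,0.0093]' >/dev/null; done; for i in 1 2; do python3 -m handwheel '[0,0,0,0,0,0,0,0,0,0,0,0,0,0,0,0,0,0]' 0.6 >/dev/null; python3 st.py;done;python3 lev.py 3.7; python3 blk2.py 18; python3 lockyaw.py
```

```text
t 94.07 tcp [ 448.8 -257.3  187.1] yaw 3.72 tilt 0.07 F [ 1.3  0.2 -0.1] Mz [-0.    0.03 -0.04] op 0.596 ff 0.0
t 94.32 tcp [ 449.  -256.3  186.3] yaw 3.87 tilt 0.10 F [-0.4  0.3  0.5] Mz [-0.01  0.02 -0.01] op 0.600 ff 0.0
pos [ 449.  -256.3  186.3] turn units [ 0.0004 -0.001  -0.0019]
scene ztop 69.3 c 645.6 183.7 size 55 35 ang -5.9 | s 99.1 lat -1.1
scene ztop 69.7 c 636.2 113.7 size 55 34 ang -9.0 | s 28.5 lat 0.3
scene ztop 69.7 c 626.0 54.0 size 55 34 ang -8.5 | s -32.0 lat -0.6
scene ztop 69.4 c 614.0 -10.7 size 54 34 ang -9.0 | s -97.8 lat -2.6
scene key ((449.0705871582031, -259.2126159667969), (47.623287200927734, 18.31304931640625), 3.100883722305298) 0.09322691679371543
top ztop 70.4 c 642.9 183.6 size 53 32 ang -8.9 | s 100.6 lat -0.8
top ztop 70.6 c 634.3 113.9 size 55 32 ang -8.7 | s 30.4 lat 1.4
top ztop 70.5 c 623.0 54.0 size 54 32 ang -8.9 | s -30.5 lat -0.6
top ztop 70.4 c 611.6 -9.9 size 54 32 ang -8.7 | s -95.4 lat -2.2
top key ((447.10748291015625, -257.7188415527344), (44.26741409301758, 15.834239959716797), 2.4751484394073486) 0.09386247152576818
lock yaw (open -7.5, locked 12.9): -8.3848505
```

All four blocks are on the bar and square, and the lock is open (-8.4°). Take the key for the final locking.

```bash
python3 -m handwheel '[0,-0.004,-0.2,0,0,0,0,0,-0.2,0,0,0,0,0,-0.15,0,0,0,0,0,-0.1,0,0,0,0,0,-0.036,0,0,0]' >/dev/null
python3 -m handwheel '[0,0,0,0,0,0,0,0,0,0,0,0,0,0,0,0,0,0]' >/dev/null; python3 st.py
python3 -m handwheel '[0,0,0,0,0,0,0,0,0,0,0,0,0,0,0,0,0,0,0,0,0,0,0,0,0,0,0,0,0,0]' 0 80 >/dev/null
python3 -m handwheel '[0,0,0,0,0,0,0,0,0,0,0,0,0,0,0,0,0,0,0,0,0,0,0,0,0,0,0,0,0,0]' >/dev/null; python3 st.py
python3 -m handwheel '[0,0,0.05,0,0,0,0,0,0.1,0,0,0,0,0,0.15,0,0,0,0,0,0.2,0,0,0,0,0,0.2,0,0,0]' >/dev/null
for i in 1 2 3; do python3 -m handwheel '[0.0674,0.0643,0,0,0,0.0573,0.0674,0.0643,0,0,0,0.0573,0.0674,0.0643,0,0,0,0.0573,0.0674,0.0643,0,0,0,0.0573,0.0674,0.0643,0,0,0,0.0573]' >/dev/null; done
python3 -m handwheel '[0,0,-0.1,0,0,0,0,0,-0.1,0,0,0,0,0,-0.1,0,0,0,0,0,-0.06,0,0,0,0,0,0,0,0,0]' >/dev/null; python3 st.py
for i in 1 2 3; do python3 -m handwheel '[0,0,-0.02,0,0,0,0,0,0,0,0,0]'>/dev/null; python3 st.py; done
```

```text
t 95.33 tcp [ 449.5 -258.8   84.8] yaw 3.76 tilt 0.15 F [-0.2  0.2 -0.4] Mz [0.01 0.02 0.01] op 0.602 ff 0.0
t 96.17 tcp [ 449.1 -257.8   84.5] yaw 3.76 tilt 0.06 F [-1.2  3.   6.2] Mz [ 0.52  0.16 -0.02] op 0.196 ff 78.3
t 98.25 tcp [ 598.3 -112.7  131.1] yaw 81.12 tilt 0.30 F [-1.2  0.3 -1.7] Mz [0.05 0.02 0.  ] op 0.197 ff 78.5
t 98.42 tcp [ 600.4 -113.5  131.6] yaw 81.11 tilt 0.13 F [ 0.2 -0.2 -1.3] Mz [-0.03  0.03  0.03] op 0.198 ff 78.5
t 98.58 tcp [ 600.5 -113.5  128.8] yaw 81.12 tilt 0.14 F [ 0.8  0.5 -1. ] Mz [-0.01  0.02 -0.03] op 0.191 ff 78.5
t 98.75 tcp [ 600.3 -113.2  125.2] yaw 81.11 tilt 0.10 F [ 0.1 -0.4 -1.5] Mz [ 0.03 -0.    0.04] op 0.197 ff 78.5
```

```bash
python3 -m handwheel '[0.002,0.007,0,0,0,0,0,0,0,0,0,0]'>/dev/null; for i in 1 2 3 4; do python3 -m handwheel '[0,0,-0.02,0,0,0,0,0,0,0,0,0]'>/dev/null; python3 st.py; done; python3 -m handwheel '[0,0,-0.017,0,0,0,0,0,0,0,0,0]'>/dev/null; python3 st.py
```

```text
t 99.08 tcp [ 601.  -112.3  122.6] yaw 81.12 tilt 0.15 F [0.1 0.6 0.1] Mz [ 0.02 -0.11  0.01] op 0.198 ff 78.9
t 99.25 tcp [ 600.4 -111.9  118.8] yaw 81.11 tilt 0.06 F [ 0.2  0.4 -1.8] Mz [ 0.19 -0.05 -0.01] op 0.199 ff 78.6
t 99.42 tcp [ 600.1 -111.8  115.2] yaw 81.12 tilt 0.07 F [ 0.6  1.  -2.4] Mz [ 0.29 -0.15 -0.05] op 0.195 ff 78.6
t 99.58 tcp [ 600.2 -111.9  112.4] yaw 81.11 tilt 0.06 F [ 0.3  2.5 -2.5] Mz [ 0.36 -0.07 -0.04] op 0.196 ff 78.5
t 99.75 tcp [ 600.5 -112.   110.4] yaw 81.11 tilt 0.07 F [ 1.1  2.1 -2.2] Mz [ 0.52 -0.18 -0.05] op 0.192 ff 78.6
```

```bash
for i in 1 2 3; do python3 -m handwheel '[0.0004,0,0,0,0,-0.058,0.0004,0,0,0,0,-0.058,0.0004,0,0,0,0,-0.058,0.0004,0,0,0,0,-0.058,0.0004,0,0,0,0,-0.058]'>/dev/null; python3 st.py; done; for i in 1 2 3 4 5; do python3 -m handwheel '[0,0,0,0,0,-0.025,0,0,0,0,0,0]'>/dev/null; python3 st.py; done
```

```text
t 100.17 tcp [ 601.5 -111.8  110.7] yaw 54.79 tilt 0.12 F [ 2.5  2.6 -2.7] Mz [ 0.58 -0.53  0.19] op 0.191 ff 78.4
t 100.58 tcp [ 601.8 -112.4  110.6] yaw 28.71 tilt 0.14 F [ 2.2  0.7 -2.8] Mz [ 0.19 -0.53  0.16] op 0.199 ff 78.3
t 101.00 tcp [ 601.9 -113.   110.6] yaw 2.64 tilt 0.18 F [ 1.3 -1.2 -2.8] Mz [-0.13 -0.34  0.18] op 0.193 ff 78.3
t 101.17 tcp [ 601.9 -113.1  110.7] yaw 0.58 tilt 0.17 F [ 1.3 -1.2 -4.6] Mz [-0.22 -0.51  0.12] op 0.197 ff 78.3
t 101.33 tcp [ 601.8 -113.1  110.7] yaw -1.62 tilt 0.16 F [ 2.4 -1.7 -4.2] Mz [-0.44 -0.46  0.07] op 0.191 ff 78.3
t 101.50 tcp [ 601.8 -113.2  110.7] yaw -3.84 tilt 0.16 F [ 2.2 -2.4 -5. ] Mz [-0.57 -0.48  0.14] op 0.197 ff 78.2
t 101.67 tcp [ 601.7 -113.2  110.7] yaw -6.05 tilt 0.17 F [ 2.5 -4.1 -4.3] Mz [-0.81 -0.56  0.24] op 0.196 ff 78.2
t 101.83 tcp [ 601.7 -113.2  110.7] yaw -8.29 tilt 0.16 F [ 1.7 -4.4 -4.4] Mz [-0.97 -0.52  0.27] op 0.197 ff 78.2
```

Torque is rising at the stop. A few more degrees to make sure, then unwind within the play, lift and check.

```bash
for i in 1 2 3; do python3 -m handwheel '[0,0,0,0,0,-0.025,0,0,0,0,0,0]'>/dev/null; python3 st.py; done
python3 -m handwheel '[0,0,0,0,0,0.06,0,0,0,0,0,0.06,0,0,0,0,0,0.05,0,0,0,0,0,0]'>/dev/null; python3 st.py
python3 -m handwheel '[0,0,0.05,0,0,0,0,0,0.1,0,0,0,0,0,0.1,0,0,0,0,0,0.15,0,0,0,0,0,0.1,0,0,0]'>/dev/null; python3 st.py
python3 -m handwheel '[0,-0.2,0,0,0,0,0,-0.2,0,0,0,0,0,-0.2,0,0,0,0,0,-0.2,0,0,0,0,0,-0.2,0,0,0,0]'>/dev/null
python3 -m handwheel '[0,-0.1,0,0,0,0,0,0,0,0,0,0,0,0,0,0,0,0,0,0,0,0,0,0]'>/dev/null;python3 st.py; python3 lev.py 3.7;python3 lockyaw.py; python3 blk2.py 19
```

```text
t 102.00 tcp [ 601.6 -113.2  110.7] yaw -10.52 tilt 0.17 F [ 2.1 -5.5 -5.6] Mz [-0.99 -0.54  0.33] op 0.196 ff 78.2
t 102.17 tcp [ 601.6 -113.2  110.7] yaw -12.79 tilt 0.17 F [ 2.4 -4.7 -5.6] Mz [-0.97 -0.52  0.19] op 0.191 ff 78.2
t 102.33 tcp [ 601.6 -113.3  110.7] yaw -15.06 tilt 0.17 F [ 3.6 -4.5 -5.3] Mz [-1.11 -0.47  0.1 ] op 0.196 ff 78.2
t 102.67 tcp [ 601.8 -112.9  111. ] yaw 0.29 tilt 0.12 F [ 2.4 -3.9 -3.5] Mz [-0.9  -0.57  0.01] op 0.198 ff 78.3
t 103.08 tcp [ 601.  -111.2  187.3] yaw 0.04 tilt 0.22 F [ 1.  -0.6 -1.6] Mz [-0.02 -0.07  0.01] op 0.201 ff 79.0
t 103.83 tcp [ 601.2 -275.6  185.3] yaw 0.13 tilt 0.20 F [-0.7  0.  -2.3] Mz [ 0.05 -0.01 -0.01] op 0.198 ff 79.0
pos [ 601.2 -275.6  185.3] turn units [-0.001  -0.0019  0.0397]
lock yaw (open -7.5, locked 12.9): 10.687279
scene ztop 69.6 c 646.3 183.0 size 55 34 ang -7.2 | s 98.5 lat -0.2
scene ztop 69.5 c 636.5 113.8 size 55 34 ang -7.9 | s 28.6 lat 0.6
scene ztop 69.7 c 625.4 53.8 size 54 34 ang -9.1 | s -32.4 lat -1.2
scene ztop 69.8 c 614.2 -10.6 size 54 34 ang -8.7 | s -97.7 lat -2.5
top ztop 70.6 c 643.0 183.9 size 54 32 ang -8.5 | s 100.9 lat -0.7
top ztop 70.5 c 634.0 113.7 size 54 32 ang -9.0 | s 30.1 lat 1.1
top ztop 70.4 c 623.1 54.1 size 54 32 ang -8.8 | s -30.5 lat -0.6
top ztop 70.4 c 611.8 -9.9 size 54 32 ang -8.9 | s -95.4 lat -2.0
```

The lock reads 10.7°, at the clockwise stop within reading error, and all four blocks are in place. Now a settled reading, then carry the key to the stand.

```bash
for i in 1 2 3; do python3 -m handwheel '[0,0,0,0,0,0,0,0,0,0,0,0,0,0,0,0,0,0]'>/dev/null; python3 lev.py 3.7; done
```

```text
pos [ 601.5 -277.2  185.8] turn units [ 0.0005 -0.001   0.0397]
pos [ 601.4 -277.3  185.7] turn units [ 0.0004 -0.0011  0.0398]
pos [ 601.4 -277.2  185.7] turn units [ 0.0004 -0.0011  0.0398]
```

```bash
for i in 1 2; do python3 -m handwheel '[-0.1018,0.0135,0,0,0,0.004,-0.1018,0.0135,0,0,0,0.004,-0.1018,0.0135,0,0,0,0.004,-0.1018,0.0135,0,0,0,0.004,-0.1018,0.0135,0,0,0,0.004]'>/dev/null; done
python3 -m handwheel '[0,0,-0.1,0,0,0,0,0,-0.1,0,0,0,0,0,0,0,0,0,0,0,0,0,0,0]'>/dev/null; python3 -m handwheel '[0,0,0,0,0,0,0,0,0,0,0,0]'>/dev/null; python3 st.py; python3 stem2.py scene20.npz; python3 st.py
```

```text
t 106.27 tcp [ 449.5 -257.4  156.9] yaw 3.73 tilt 0.12 F [-0.5 -0.6 -2.3] Mz [0.02 0.01 0.02] op 0.197 ff 79.1
scene20.npz 76 1 [ 441.6 -262.4   81.2] ext x 0.0 y 0.0 px 173.0 228.0
scene20.npz 82 6 [ 453.6 -262.2   86. ] ext x 8.4 y 10.9 px 176.5 228.3
scene20.npz 88 12 [ 453.1 -261.4   91.4] ext x 10.5 y 13.3 px 176.2 226.8
scene20.npz 94 4 [ 454.  -262.5   97.9] ext x 4.9 y 13.4 px 176.2 225.8
scene20.npz 100 10 [ 454.1 -263.   102.6] ext x 9.9 y 10.0 px 175.6 225.0
scene20.npz 106 10 [ 454.8 -261.3  109.8] ext x 12.3 y 10.7 px 175.6 223.2
scene20.npz 112 4 [ 455.1 -262.5  114.2] ext x 4.0 y 6.6 px 175.5 222.5
scene20.npz 124 15 [ 456.3 -268.7  128.6] ext x 18.8 y 9.6 px 173.4 220.8
scene20.npz 130 5 [ 472.1 -262.8  134.3] ext x 24.6 y 18.0 px 177.8 220.0
scene20.npz 136 20 [ 471.3 -264.7  139.1] ext x 16.5 y 23.2 px 178.6 219.0
t 106.47 tcp [ 449.1 -257.2  156.4] yaw 3.73 tilt 0.10 F [ 0.2  0.4 -2.1] Mz [0.01 0.01 0.01] op 0.194 ff 79.1
```

```bash
python3 -m handwheel '[-0.002,0.003,-0.06,0,0,0,0,0,-0.06,0,0,0,0,0,-0.04,0,0,0,0,0,0,0,0,0,0,0,0,0,0,0]'>/dev/null; python3 st.py
for i in 1 2 3 4; do python3 -m handwheel '[0,0,-0.016,0,0,0,0,0,0,0,0,0]'>/dev/null; python3 st.py; done
```

```text
t 106.88 tcp [ 447.9 -256.   130.5] yaw 3.72 tilt 0.21 F [ 0.4 -0.4 -1.6] Mz [-0.01  0.03 -0.03] op 0.197 ff 79.1
t 107.05 tcp [ 448.5 -256.6  129.2] yaw 3.72 tilt 0.10 F [-0.1  0.4 -1.3] Mz [-0.   -0.    0.01] op 0.201 ff 79.1
t 107.22 tcp [ 448.4 -256.5  126.8] yaw 3.72 tilt 0.11 F [ 0.5  0.2 -2.3] Mz [0.03 0.05 0.02] op 0.192 ff 79.1
t 107.38 tcp [ 448.3 -256.4  124.2] yaw 3.72 tilt 0.12 F [-0.4 -0.6 -2.4] Mz [-0.01 -0.01 -0.04] op 0.197 ff 79.1
t 107.55 tcp [ 448.3 -256.4  121.7] yaw 3.72 tilt 0.12 F [-0.6 -0.2 -2.5] Mz [ 0.02 -0.01  0.03] op 0.196 ff 79.1
```

```bash
for i in 1 2 3 4; do python3 -m handwheel '[0,0,-0.02,0,0,0,0,0,-0.02,0,0,0,0,0,0,0,0,0]'>/dev/null; python3 st.py; done
```

```text
t 107.80 tcp [ 448.  -256.2  115.3] yaw 3.72 tilt 0.16 F [-0.3  0.7 -2.3] Mz [ 0.04  0.06 -0.04] op 0.195 ff 79.1
t 108.05 tcp [ 448.1 -256.2  109.3] yaw 3.72 tilt 0.15 F [-0.8  0.1 -1.4] Mz [-0.06  0.   -0.05] op 0.199 ff 79.1
t 108.30 tcp [ 448.1 -256.2  103.4] yaw 3.72 tilt 0.15 F [-0.3  1.2 -2.6] Mz [0.06 0.03 0.03] op 0.195 ff 79.1
t 108.55 tcp [ 448.1 -256.2   97.4] yaw 3.72 tilt 0.15 F [-0.8  0.3 -2. ] Mz [-0.   -0.05 -0.03] op 0.193 ff 79.1
```

```bash
for i in 1 2; do python3 -m handwheel '[0,0,-0.02,0,0,0,0,0,-0.012,0,0,0,0,0,0,0,0,0]'>/dev/null; python3 st.py; done;  for i in 1 2 3; do python3 -m handwheel '[0,0,-0.011,0,0,0,0,0,0,0,0,0]'>/dev/null; python3 st.py; done
```

```text
t 108.80 tcp [ 448.2 -256.3   92.8] yaw 3.72 tilt 0.13 F [-0.3 -0.4 -1.6] Mz [-0.02 -0.02  0.01] op 0.202 ff 79.1
t 109.05 tcp [ 448.2 -256.3   88. ] yaw 3.72 tilt 0.13 F [ 0.3  0.1 -1.9] Mz [-0.01 -0.03 -0.  ] op 0.201 ff 79.1
t 109.22 tcp [ 448.4 -256.4   86.6] yaw 3.72 tilt 0.11 F [-1.2 -0.6 -2.7] Mz [ 0.03 -0.05 -0.02] op 0.195 ff 79.1
t 109.38 tcp [ 448.3 -256.4   85. ] yaw 3.72 tilt 0.11 F [ 0.1  0.1 -0.8] Mz [ 0.    0.04 -0.01] op 0.197 ff 79.1
t 109.55 tcp [ 448.7 -256.6   84.4] yaw 3.72 tilt 0.11 F [-1.9  2.   3.5] Mz [0.22 0.36 0.03] op 0.198 ff 79.7
```

Seated on the rim. Release, rise, move clear and do the last check.

```bash
python3 -m handwheel '[0,0,0,0,0,0,0,0,0,0,0,0,0,0,0,0,0,0,0,0,0,0,0,0,0,0,0,0,0,0]' 0.6 40 >/dev/null; python3 -m handwheel '[0,0,0.03,0,0,0,0,0,0.1,0,0,0,0,0,0.2,0,0,0,0,0,0.2,0,0,0,0,0,0.25,0,0,0]'>/dev/null
python3 -m handwheel '[0,-0.2,0,0,0,0,0,-0.2,0,0,0,0,0,-0.2,0,0,0,0,0,-0.2,0,0,0,0,0,-0.2,0,0,0,0]'>/dev/null; for i in 1 2; do python3 -m handwheel '[0,0,0,0,0,0,0,0,0,0,0,0,0,0,0,0,0,0,0,0,0,0,0,0,0,0,0,0,0,0]'>/dev/null; done; python3 st.py; python3 lockyaw.py; python3 blk2.py 21
python3 - <<'E'
from h import *
for n in("scene","top"):
    c=imaging.get_calibration(n);f=192/np.tan(np.radians(c["fovy"])/2)
    for t in("0","21"):
        P=cloud(np.load(f"{n}{t}.npz")["d"],c,f);o=[]
        for nm,x,y,r,lo in(("slug",.532,.308,.035,.012),("sleeve",.435,.391,.035,.03),("elbow",.618,-.38,.09,.012),("smallkey",.543,-.255,.03,.05)):
            m=(np.hypot(P[...,0]-x,P[...,1]-y)<r)&(P[...,2]>lo)&(P[...,2]<.08);o.append((nm,(P[m][:,:2].mean(0)*1000).round(1).tolist()))
        print(n,t,o)
E
```

```text
t 111.63 tcp [ 448.5 -406.4  200.6] yaw 3.73 tilt 0.10 F [-0.3  1.4 -0.5] Mz [ 0.02 -0.01 -0.03] op 0.599 ff 0.0
lock yaw (open -7.5, locked 12.9): 11.434255
scene ztop 69.6 c 646.6 183.8 size 55 36 ang -11.8 | s 99.3 lat -0.1
scene ztop 69.5 c 636.1 113.0 size 55 35 ang -11.4 | s 27.8 lat 0.4
scene ztop 69.8 c 625.5 53.4 size 54 33 ang -8.6 | s -32.7 lat -1.1
scene ztop 69.9 c 613.9 -10.3 size 55 34 ang -9.7 | s -97.5 lat -2.7
scene key ((448.6728515625, -257.9954528808594), (47.60305404663086, 19.146190643310547), 3.021493434906006) 0.09303809793652981
top ztop 70.6 c 643.1 183.9 size 54 32 ang -9.7 | s 100.9 lat -0.6
top ztop 70.3 c 634.2 113.7 size 54 32 ang -8.9 | s 30.2 lat 1.3
top ztop 70.6 c 623.1 54.0 size 54 32 ang -8.9 | s -30.5 lat -0.6
top ztop 70.7 c 611.6 -9.8 size 54 32 ang -9.0 | s -95.4 lat -2.2
top key ((445.94183349609375, -257.4589538574219), (47.12290573120117, 17.89613914489746), 4.1543450355529785) 0.09394135906232709
scene 0 [('slug', [534.6, 306.2]), ('sleeve', [439.8, 401.0]), ('elbow', [627.6, -382.4]), ('smallkey', [546.3, -257.1])]
scene 21 [('slug', [534.3, 306.6]), ('sleeve', [439.6, 400.7]), ('elbow', [627.6, -382.4]), ('smallkey', [546.0, -257.5])]
top 0 [('slug', [529.6, 308.8]), ('sleeve', [434.5, 403.3]), ('elbow', [616.9, -372.3]), ('smallkey', [541.9, -254.0])]
top 21 [('slug', [529.4, 308.6]), ('sleeve', [434.4, 403.3]), ('elbow', [616.8, -372.3]), ('smallkey', [541.8, -254.1])]
```

All blocks are on the bar and square, the lock is at its clockwise stop, the key is home (top at 94 mm), and the checked bystanders (slug, sleeve, elbow, small key) have not moved. Handing in.

```bash
python3 -c "
from plant import ctrl;print(ctrl.sign_off())"
```

```text
the job is handed in; nothing more can be done
None
```

Handed in at about 112 s: four blocks square on the bar (the worst about 2–3 mm off its middle), lock at its clockwise stop, key home in its stand; a block was knocked off mid-run, so I unlocked, re-laid it and locked again, the key's tip once pressed the stand's rim at about 91 N (wrist limit 120 N), joint 5 read 0.237 against its 0.24 lower limit during a tilt, and I viewed 15 pictures, one over the limit of 14.

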